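Hand drill from behind the bottles

TASK

The hand drill lies in the rack behind the three bottles, which leave no room to get hold of it. Stand all three bottles upright in the grey drip tray first, then lay the drill in the notches of the empty wooden rest, and finally put every bottle back, upright and fully down, in the same pocket of the rack that it came from. Do not disturb the thread spool or the sanding block beside the rack.

Things in the scene. Friction and masses are not known exactly. Their poses are not given: they have to be found in the camera images.
- glue_red_mid (a point): Glue bottle: black body, red side grips, tall thin black cap; 83 mm tall, 30 g. Body 24 mm thick along its x, 28 mm (32 over the grips) along its y, up to 53 mm above its underside; cap 12 mm across from 59 mm up. The point is its centre, 41.5 mm above its underside; z up. Starts in the left or right pocket of the rack, x along the rack's x.
- glue_blue_mid (a point): Glue bottle with black body, blue side grips and a thin white nozzle without a cap; the same sizes as the red one. The point is its centre, 41.5 mm above its underside; z up. It starts in the other outer pocket of the rack, its x along the rack's x.
- patina_mid (a point): Blue bottle with a white ribbed cap, 30 mm thick along its x, 42 mm wide along its y, 81 mm tall, about 70 g; body up to 68 mm, then a cap 24 mm in diameter. The point is its centre, 40.5 mm above its underside; z up. It starts in the middle pocket of the rack, its x along the rack's x.
- drill_mid (a point): Pen-like hand drill, white with a black band and a metal chuck, lying along its y; 22 mm thick along x, 124 mm long along y, 23 mm high; about 90 g. The point is its centre, half-way up and half-way along; it balances there. It starts in the two low cradles at the back of the rack, its underside 12 mm and its top 35 mm above the table.
- rack: Fixed wooden rack, 92 mm deep (bottles on its -x side), 164 mm wide (y). Origin on the table, z up. Pocket board: top 17 mm up, pocket floors 8 mm up, rims chamfered. Pockets (mm): middle at x -23, y 0, 38 (x) by 52 (y); outer at x -23, y +53 and -53, 33 by 40. Behind them two cradles at y +28 and -28, tops 22 mm up, carry the drill, centred at x +14, y 0. Back ledge 14 mm high.
- drip_tray: Shallow grey tray, fixed, 190 mm (its x) by 95 mm (its y), rim 11 mm high with walls 3 mm thick, floor 3 mm above the table. Origin on the table under its centre, z up. Large enough for the three bottles in a row along its x, for instance 58 mm apart.
- rest_seat (a point): Empty fixed wooden drill rest: base 62 x 112 x 9 mm, two notched uprights at y +34 and -34 mm, 60 mm free between them. The point is where the drill's centre is when it lies in the notches, 31.5 mm above the table; the drill's y goes along this frame's y, either way round. Notch floor 20 mm above the table, 28 mm wide; mouth 34 mm above the table, 38 mm wide.
- spool_mid (a point): Wooden spool of dark rigging thread, 25 mm in diameter, 29 mm high, standing at the left side (+y) of the rack; a bystander to be left alone. The point is its centre.
- sandpaper_mid (a point): Purple sanding block, 34 x 64 x 10 mm, lying in front (-x) of the rack; a bystander to be left alone. The point is its centre.

How it is judged:
By the outcome, as a careful person would: the job done as asked, in the order asked, and still so for the second after the job is handed in, with the robot touching nothing.
It also fails if it takes over 144 s, if anything falls off the work surface, if the arm or the gripper's body presses on something with over 40 N, if the wrist force passes 120 N, or if a joint passes its speed limit or range.

ROBOT

A 6-joint arm with a two-finger parallel gripper is mounted at the origin on a cart in front of the work surface, level with it; the furniture and walls round the work are solid. World frame = base frame: x ahead of the robot, y to its left, z up, the work surface at z = 0. Lengths are in m, angles in rad, forces in N, time in s.
With the tool pointing down it reaches from about 0.425 to 0.95 m from the base axis. Payload 3.5 kg.
Tool frame: the origin (TCP) lies midway between the tips of the shut fingers; the grasp point (between the pads) lies robot.grasp_offset behind it (robot.grasp_offset is the distance from the TCP to the grasp point, in m); z points along the fingers, y is the line along which they close (so a half turn about z gives the same grasp; the last joint's range is limited). The gripper opens to 85 mm and grips with 20 to 120 N. Pads are 22 mm wide; open, the fingers measure 114 mm over their backs; the gripper's body (76 mm by 85 mm) begins 54 mm behind the grasp point. The pads swing forward as they close: fully open they stand 13 mm farther back than shut.
Start: joints at [-1.382, 0.286, 1.577, -0, 1.279, -0.15], TCP at [0.224, -0.637, 0.231] pointing down, gripper open.
Joint ranges: [-2.77, 2.77], [-0.9, 2.22], [0.21, 2.48], [-1.53, 4.67], [0.24, 2.81], [-2.84, 2.84]. Speed limits (rad/s): [2.79, 2.79, 3.14, 3.14, 3.14, 3.14].

INTERFACE

Orientations are given as [roll, pitch, yaw] about the fixed x, y, z axes, in that order (R = Rz(yaw) Ry(pitch) Rx(roll)).
In Python, from cell import robot, optics, order gives the robot as it stands.
- The arm moves only by the tool arm_command, never from a script. Its argument "steps" is a list of rows, each a list of 2 entries, a list of its own where there are three numbers: the shift along the tool's x, y, z in units of 25 mm (1.0 is 25 mm), then the turn, a rotation vector about the tool's x, y, z in rad. A call has 1 to 20 rows; each row is the pose to reach, as a shift and turn from the pose commanded when the call began, along the tool's axes at that moment; what a row does not reach only later rows make up. A row lasts 1/12 s, in which the tool goes at most 41.7 mm and 7.16 degrees, less where a joint would pass 70% of its speed; a pose out of reach is approached as far as the arm can. A call with a gripper value outside its range is refused whole. "hand" is the gripper command: -1 is shut, 1 is fully open, values between are in proportion, set as the call begins (left out, the last holds). The fingers move at their own pace and stop on an object; "grip_force" is the grip in N (left out, the last holds). Time passes only in rows, so rows that repeat a pose let the fingers close. It gives the time, the measured TCP pose, the force, the opening and the grip force at its end, in the units of the state.
- robot.get_obs(): the state, without advancing time (a new reading comes with each control period).
- optics.grab_frame(name): name is "side" or "top"; returns the picture (420x560x3 uint8, red, green, blue); there is no depth.
- optics.camera_model(name): a dict with "fx", "fy", "cx", "cy" (pixels), "R" (3x3) and "t" (3): a world point X has camera coordinates R X + t. Camera axes: x right, y down, z forward; pixel columns grow to the right and rows downward; lengths in m; the calibration is good to about 2 mm. A picture is of the moment at which its call begins. camera_model takes no time and is no camera call.
- order.job_done(): hands the job in; it is judged then, once.
The state is a dict: "time": time; "joint_pos": joint angles; "qd": joint speeds; "joint_torque": joint torques, N m; "position": TCP position; "tcp_rot": TCP orientation; "force": force on the tool from outside, world axes, zero at the start; "moment": the same for the moment, N m; "finger_gap": finger opening in m; "gripper_force": force on a finger pad.
Only numpy, scipy, OpenCV 4.12 (cv2) and the standard library are available. Lean on these libraries where they do the work, as an engineer would, in place of code of your own. Each camera call takes 0.05 s, during which the arm holds its last target. There are 200 camera calls.

## Working session

There is one attempt and no reset: what is moved stays moved. The work goes in short steps, Python scripts to look and compute and a tool call to move; the robot and the scene stay as the last step left them, time stands still between calls to the robot, and variables do not carry over. Pictures are saved under pics/ and viewed, at most 14 in all, crops included, and the job is handed in when it is done.

Besides the shell and the picture viewer there is one more tool, called after ">>>" in YAML: its name, and indented under it one key for each argument. arm_command: Moves the arm, as the interface text tells. Its arguments: {"type":"object","properties":{"steps":{"type":"array","items":{"type":"array"}},"hand":{"type":"number"},"grip_force":{"type":"number"}},"required":["steps"]}

```bash
ls; mkdir -p pics; python3 - <<'E'
from cell import robot, optics, order
import cv2
print(robot.get_obs(), robot.grasp_offset)
for n in("side","top"):
    im=optics.grab_frame(n); cv2.imwrite(f"pics/{n}0.png",im[:,:,::-1]); print(n,optics.camera_model(n))
E
```

```text
pics
{'time': 0.0, 'joint_pos': array([-1.38200220e+00,  2.87149032e-01,  1.57818689e+00, -7.78688581e-07,
        1.27857719e+00, -1.49980551e-01]), 'qd': array([ 5.79500210e-04,  1.41203742e-03, -5.91463126e-06,  8.30786231e-04,
       -7.85592047e-04, -6.13560318e-04]), 'joint_torque': array([-3.44250575e-04, -4.05979729e+01, -2.92626804e+01, -1.46777616e-04,
        5.87197370e-03, -7.35774620e-06]), 'position': array([ 0.22423959, -0.63596953,  0.22995291]), 'tcp_rot': array([-3.13929814e+00, -3.45982784e-04,  3.38774505e-01]), 'force': array([-0.65682428,  0.81844223, -0.37895252]), 'moment': array([ 0.05919946, -0.06079301, -0.05509329]), 'gripper_force': 0.0, 'finger_gap': 0.08499627243774928} 0.0187
side {'fx': 446.40011417304066, 'fy': 446.40011417304066, 'cx': 278.67925792180256, 'cy': 209.98517874572872, 'R': array([[ 0.83216136, -0.55398067,  0.02475668],
       [-0.23457332, -0.3921149 , -0.88950619],
       [ 0.5024767 ,  0.73440542, -0.45625195]]), 't': array([-0.43831303,  0.17466127,  0.61950805])}
top {'fx': 383.52843461622007, 'fy': 383.52843461622007, 'cx': 283.1459118159419, 'cy': 213.05845786061263, 'R': array([[-0.02671892, -0.99929963,  0.02619841],
       [-0.99393563,  0.02376071, -0.10736568],
       [ 0.10666799, -0.02890823, -0.99387437]]), 't': array([0.02409708, 0.52705529, 0.84848064])}
```

View pics/top0.png

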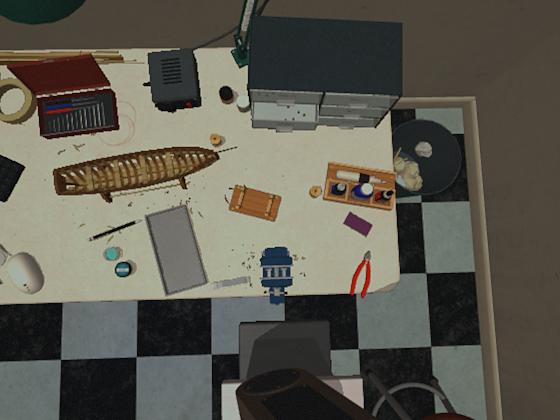

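View pics/side0.png

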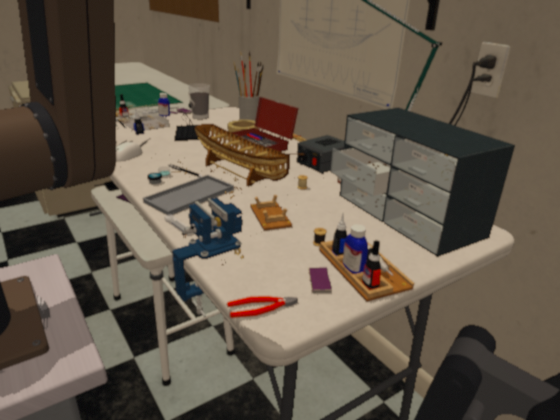

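Top view: rack at about (358,187), with white drill behind and bottles on the near side. The empty rest is at (255,203), the tray at (177,250), the sanding block at (357,223) and the spool at (316,191). In the side view the red bottle is at the right end (-y), patina is in the middle and the blue glue bottle is at the left (+y).

```bash
cat > h.py <<'E'
from cell import robot, optics, order
import cv2, numpy as np
def ray(n,uv,z):
    c=optics.camera_model(n);R=c["R"];o=-R.T@c["t"]
    d=R.T@np.array([(uv[0]-c["cx"])/c["fx"],(uv[1]-c["cy"])/c["fy"],1.])
    return o+d*(z-o[2])/d[2]
def tri(uvt,uvs):
    A=[];b=[]
    for n,uv in(("top",uvt),("side",uvs)):
        c=optics.camera_model(n);R=c["R"];t=c["t"]
        for k,(f,cc) in enumerate((("fx","cx"),("fy","cy"))):
            a=(uv[k]-c[cc])/c[f]; A.append(R[k]-a*R[2]); b.append(a*t[2]-t[k])
    return np.linalg.lstsq(np.array(A),np.array(b),rcond=None)[0]
def proj(n,X):
    c=optics.camera_model(n);p=c["R"]@np.array(X)+c["t"];return np.array([c["fx"]*p[0]/p[2]+c["cx"],c["fy"]*p[1]/p[2]+c["cy"]])
E
python3 - <<'E'
from h import *
im=cv2.imread("pics/top0.png");s=cv2.imread("pics/side0.png")
a=cv2.resize(im[150:245,300:410],None,fx=5,fy=5,interpolation=cv2.INTER_CUBIC)
b=cv2.resize(s[205:305,295:420],None,fx=5,fy=5,interpolation=cv2.INTER_CUBIC)
cv2.imwrite("pics/a.png",a);cv2.imwrite("pics/b.png",b)
hsv=cv2.cvtColor(im,cv2.COLOR_BGR2HSV)
def rects(m,box,z,name):
    x0,y0,x1,y1=box;k=np.zeros_like(m);k[y0:y1,x0:x1]=m[y0:y1,x0:x1]
    cs,_=cv2.findContours(k,cv2.RETR_EXTERNAL,cv2.CHAIN_APPROX_NONE)
    c=max(cs,key=cv2.contourArea)
    w=np.array([ray("top",p[0],z)[:2]*1000 for p in c],np.float32)
    print(name,len(c),cv2.minAreaRect(c),cv2.minAreaRect(w))
wood=cv2.inRange(hsv,(5,110,60),(22,255,255))
rects(wood,(320,155,400,215),.017,"rack")
rects(wood,(222,178,290,228),.009,"rest")
rects(wood,(305,180,324,202),.029,"spool")
rects(cv2.inRange(hsv,(125,40,30),(170,255,200)),(335,205,380,240),.01,"sand")
g=cv2.inRange(hsv,(0,0,60),(180,60,175))
rects(g,(140,195,215,300),.011,"tray")
E
```

```text
rack 209 ((360.332275390625, 185.9738006591797), (70.67373657226562, 38.62509536743164), 8.880659103393555) ((588.4285278320312, -172.42440795898438), (165.7129669189453, 92.22858428955078), 79.77120971679688)
rest 136 ((254.65771484375, 202.5884552001953), (47.18571472167969, 26.399442672729492), 15.255118370056152) ((555.9373168945312, 76.11173248291016), (110.37796020507812, 62.163700103759766), 73.41328430175781)
spool 31 ((315.0, 191.5), (11.0, 10.0), 90.0) ((575.550537109375, -63.904335021972656), (23.087562561035156, 25.763410568237305), 88.0365982055664)
sand 63 ((357.6191711425781, 223.65286254882812), (26.05732536315918, 12.452811241149902), 30.256441116333008) ((500.3942565917969, -163.23153686523438), (60.580135345458984, 29.520172119140625), 58.03038024902344)
tray 371 ((177.0, 247.0), (104.0, 74.0), 90.0) ((458.3778076171875, 256.6070861816406), (170.84683227539062, 240.72727966308594), 89.57291412353516)
```

View pics/a.png

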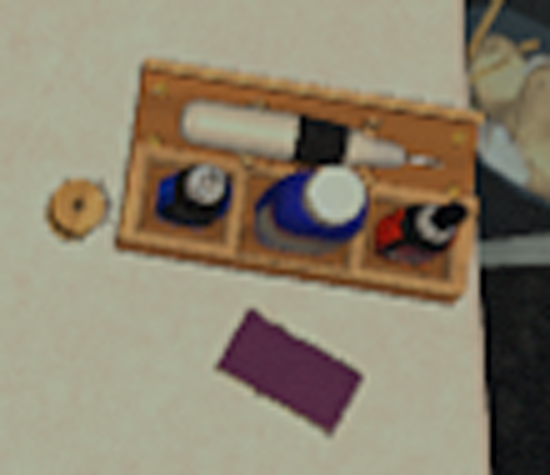

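View pics/b.png

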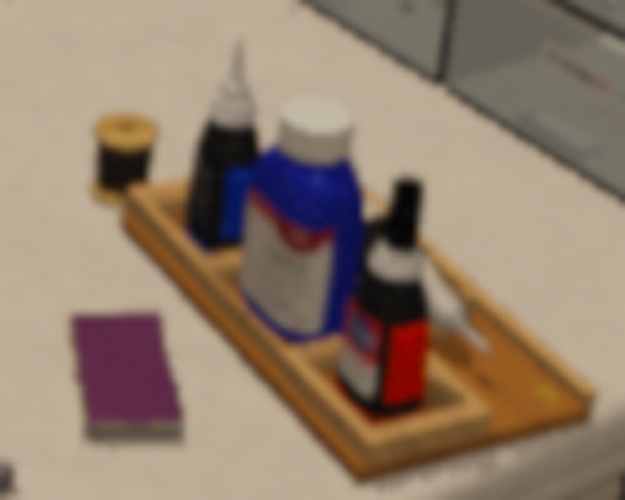

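Top crop: blue glue bottle, patina and red glue bottle from left to right, with the drill behind them and its chuck pointing to -y. The spool and sanding block are clear of the rack. In the side crop all three bottles stand upright. Patina cap top is at about (358,227) in the side picture and (367,189) in the top one. I'll refine the positions now.

```bash
python3 - <<'E'
from h import *
np.set_printoptions(precision=4,suppress=True)
im=cv2.imread("pics/top0.png");s=cv2.imread("pics/side0.png")
C=np.array([.5884,-.1724]);a=np.radians(-10.2);R=np.array([[np.cos(a),-np.sin(a)],[np.sin(a),np.cos(a)]])
W=lambda x,y:C+R@np.array([x,y])
print("patina cap tri",tri((367,189),(358.4,227.4)),"exp",W(-.023,0),.089)
print("red tip tri",tri((391,192.6),(376.4,241.4)),"exp",W(-.023,-.053),.091)
print("blue tip side ray",ray("side",(342.8,213.5),.091),"exp",W(-.023,.053))
print("drill",W(.014,0), "px")
# white drill in top, ray at z=.0235
hsv=cv2.cvtColor(im,cv2.COLOR_BGR2HSV)
# tray
lab=im.astype(int);m=cv2.inRange(im,(90,90,90),(150,150,150))
print(im[250,177],im[230,230],im[215,150])
d=(np.abs(lab-lab[250,177]).max(2)<28).astype(np.uint8)*255
d=cv2.morphologyEx(d,cv2.MORPH_OPEN,np.ones((5,5)))
n,l=cv2.connectedComponents(d);k=(l==l[250,177]).astype(np.uint8)
c=max(cv2.findContours(k,0,1)[0],key=cv2.contourArea)
for z in(.003,.011):print("tray",cv2.minAreaRect(np.array([ray("top",p[0],z)[:2]*1000 for p in c],np.float32)))
# overlay
def quad(im,n,cx,Rm,x0,x1,y0,y1,z,col):
    P=np.array([proj(n,[*(cx+Rm@np.array(q)),z])*4 for q in((x0,y0),(x1,y0),(x1,y1),(x0,y1))],np.int32)
    cv2.polylines(im,[P],True,col,1)
b=np.radians(-16.6);Rb=np.array([[np.cos(b),-np.sin(b)],[np.sin(b),np.cos(b)]]);Cb=np.array([.5559,.0761])
out=[]
for n,src,(u0,v0,w,h) in(("top",im,(220,150,190,90)),("side",s,(240,170,190,140))):
    g=cv2.resize(src,None,fx=4,fy=4,interpolation=cv2.INTER_CUBIC)
    quad(g,n,C,R,-.046,.046,-.082,.082,0,(0,255,0))
    for y,hx,hy in((0,.019,.026),(.053,.0165,.02),(-.053,.0165,.02)):quad(g,n,C,R,-.023-hx,-.023+hx,y-hy,y+hy,.017,(255,255,0))
    quad(g,n,C,R,.003,.025,-.062,.062,.0235,(0,0,255))
    quad(g,n,Cb,Rb,-.031,.031,-.056,.056,.009,(0,255,0))
    out.append(g[v0*4:(v0+h)*4,u0*4:(u0+w)*4])
cv2.imwrite("pics/ov_t.png",out[0]);cv2.imwrite("pics/ov_s.png",out[1])
E
```

```text
patina cap tri [ 0.5692 -0.1699  0.0885] exp [ 0.5658 -0.1683] 0.089
red tip tri [ 0.5599 -0.2208  0.0907] exp [ 0.5564 -0.2205] 0.091
blue tip side ray [ 0.5772 -0.1219  0.091 ] exp [ 0.5751 -0.1162]
drill [ 0.6022 -0.1749] px
[108 113 116] [150 175 172] [80 83 86]
tray ((450.3016662597656, 258.90185546875), (186.3137664794922, 88.81005096435547), 14.925800323486328)
tray ((450.15618896484375, 256.91290283203125), (184.65066528320312, 88.01732635498047), 14.925740242004395)
```

View pics/ov_t.png

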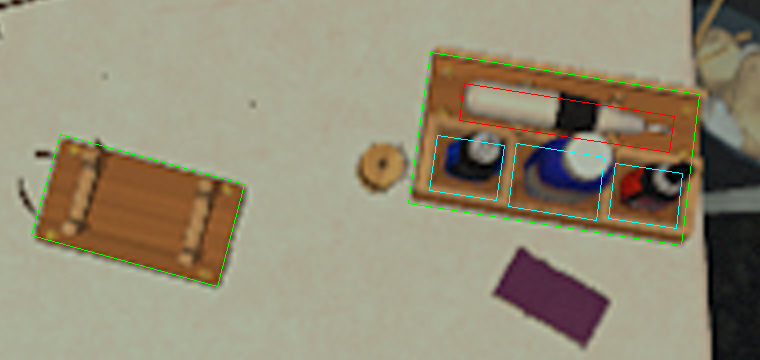

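View pics/ov_s.png

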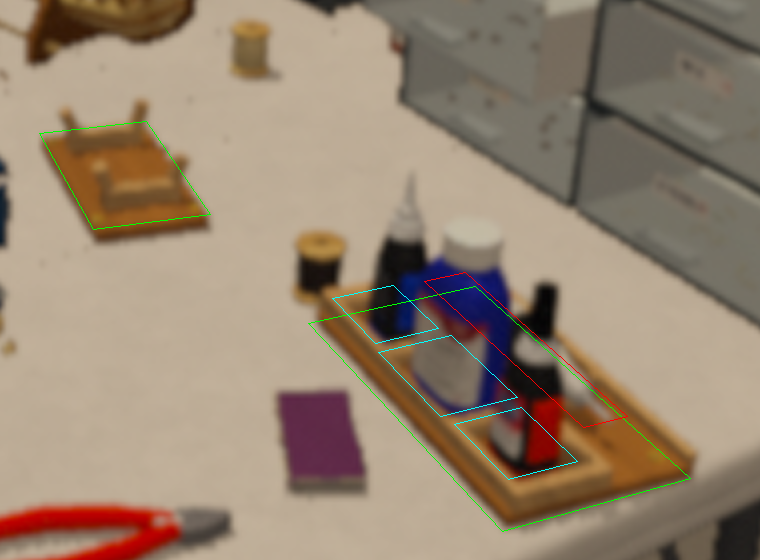

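Calibration check: the bottle caps and the drill say the rack model should shift by about (+3.5, -1) mm, so the rack centre is about (0.592, -0.1735), yaw -10.2°. Tray centre is (0.450, 0.258), yaw 15°. Rest centre is (0.556+, 0.076), yaw -16.6°. Patina goes first.

```bash
cat > g.py <<'E'
import sys; from h import *
from scipy.spatial.transform import Rotation as Ro
o=robot.get_obs();R0=Ro.from_euler("xyz",o["tcp_rot"]).as_matrix()
print("now",o["position"].round(4),o["tcp_rot"].round(4),"gap",round(o["finger_gap"],4),"F",o["force"].round(1),"t",round(o["time"],2))
v=[float(a) for a in sys.argv[1:]]
for i in range(0,len(v),4):
    Rt=Ro.from_euler("xyz",[np.pi,0,np.radians(v[i+3])]).as_matrix()
    print((R0.T@(np.array(v[i:i+3])-o["position"])/.025).round(2).tolist(), Ro.from_matrix(R0.T@Rt).as_rotvec().round(3).tolist())
E
python3 g.py .569 -.1695 .2 79.8; python3 -c "
from h import *
for p in [(341.6,186.6)]: print(ray('top',p,.07))
print(ray('top',(300,130),0),'drawer front')"
```

```text
now [ 0.2242 -0.636   0.23  ] [-3.1395e+00 -3.0000e-04  3.3880e-01] gap 0.0856 F [-0.2 -0.2  0.6] t 0.1
[19.21, -13.01, 1.24] [-0.002, -0.001, -1.054]
[ 0.57846523 -0.11824779  0.07      ]
[ 0.73150578 -0.03623464  0.        ] drawer front
```

>>> arm_command:
  steps:
    - [[4,-2.7,0],[0,0,-0.25]]
    - [[8,-5.4,0.3],[0,0,-0.5]]
    - [[12,-8,0.6],[0,0,-0.75]]
    - [[16,-11,1],[0,0,-1.0]]
    - [[19.2,-13,1.24],[-0.002,-0.001,-1.054]]
    - [[19.2,-13,1.24],[-0.002,-0.001,-1.054]]
    - [[19.2,-13,1.24],[-0.002,-0.001,-1.054]]
    - [[19.2,-13,1.24],[-0.002,-0.001,-1.054]]
    - [[19.2,-13,1.24],[-0.002,-0.001,-1.054]]
    - [[19.2,-13,1.24],[-0.002,-0.001,-1.054]]
    - [[19.2,-13,1.24],[-0.002,-0.001,-1.054]]
    - [[19.2,-13,1.24],[-0.002,-0.001,-1.054]]
    - [[19.2,-13,1.24],[-0.002,-0.001,-1.054]]
    - [[19.2,-13,1.24],[-0.002,-0.001,-1.054]]
    - [[19.2,-13,1.24],[-0.002,-0.001,-1.054]]
    - [[19.2,-13,1.24],[-0.002,-0.001,-1.054]]
    - [[19.2,-13,1.24],[-0.002,-0.001,-1.054]]
    - [[19.2,-13,1.24],[-0.002,-0.001,-1.054]]
    - [[19.2,-13,1.24],[-0.002,-0.001,-1.054]]
    - [[19.2,-13,1.24],[-0.002,-0.001,-1.054]]
  hand: 1

```text
time: 1.77
position: [0.5685, -0.1718, 0.2004]
tcp_rot: [3.14, 0.002, 1.391]
force: [0.1, -0.2, 0.7]
finger_gap: 0.0854
gripper_force: 0.0
```

```bash
python3 g.py .569 -.1695 .2 79.8  .569 -.1695 .1 79.8 .569 -.1695 .042 79.8
```

```text
now [ 0.5685 -0.1718  0.2004] [3.1404e+00 1.9000e-03 1.3907e+00] gap 0.0854 F [ 0.1 -0.2  0.7] t 1.77
[0.09, 0.0, 0.02] [0.001, 0.002, -0.002]
[0.1, -0.0, 4.02] [0.001, 0.002, -0.002]
[0.1, -0.01, 6.34] [0.001, 0.002, -0.002]
```

>>> arm_command:
  steps:
    - [[0.1,0,1],[0,0,0]]
    - [[0.1,0,2],[0,0,0]]
    - [[0.1,0,3],[0,0,0]]
    - [[0.1,0,3.7],[0,0,0]]
    - [[0.1,0,4.4],[0,0,0]]
    - [[0.1,0,5],[0,0,0]]
    - [[0.1,0,5.6],[0,0,0]]
    - [[0.1,0,6],[0,0,0]]
    - [[0.1,0,6.3],[0,0,0]]
    - [[0.1,0,6.3],[0,0,0]]
    - [[0.1,0,6.3],[0,0,0]]

```text
time: 2.68
position: [0.5696, -0.1687, 0.0429]
tcp_rot: [3.14, 0.002, 1.392]
force: [0.4, -0.1, 0.8]
finger_gap: 0.0855
gripper_force: 0.0
```

```bash
python3 - <<'E'
from h import *
s=optics.grab_frame("side")[:,:,::-1];t=optics.grab_frame("top")[:,:,::-1]
a=cv2.resize(s[170:300,290:420],(520,520));b=cv2.resize(t[140:240,290:420],(676,520))
cv2.imwrite("pics/c.png",np.hstack([a,b[:,:280]]) if 0 else a)
E
python3 g.py .569 -.1695 .042 79.8
```

```text
now [ 0.5704 -0.1689  0.044 ] [3.1385e+00 2.3000e-03 1.3926e+00] gap 0.0852 F [ 0.3 -0.4  0.7] t 2.78
[-0.03, -0.05, 0.08] [0.003, 0.002, -0.0]
```

View pics/c.png

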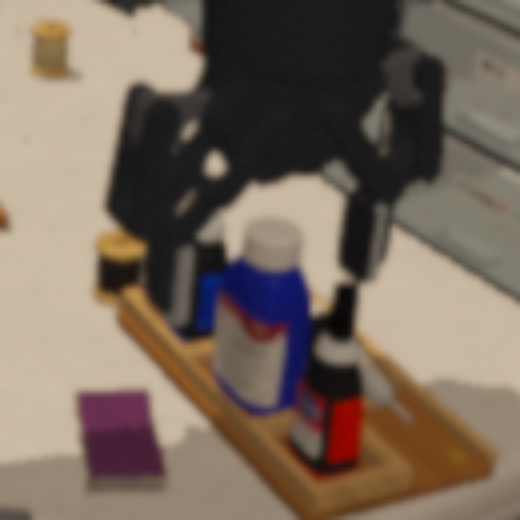

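The fingers straddle the patina at about (268,300) in the crop and are clear of the neighbours. Closing now.

>>> arm_command:
  steps:
    - [[0,0,0.04],[0,0,0]]
    - [[0,0,0.04],[0,0,0]]
    - [[0,0,0.04],[0,0,0]]
    - [[0,0,0.04],[0,0,0]]
    - [[0,0,0.04],[0,0,0]]
    - [[0,0,0.04],[0,0,0]]
    - [[0,0,0.04],[0,0,0]]
    - [[0,0,0.04],[0,0,0]]
    - [[0,0,0.04],[0,0,0]]
    - [[0,0,0.04],[0,0,0]]
    - [[0,0,0.04],[0,0,0]]
    - [[0,0,0.04],[0,0,0]]
  hand: -1
  grip_force: 30

```text
time: 3.78
position: [0.57, -0.1685, 0.0422]
tcp_rot: [3.14, 0.002, 1.393]
force: [-0.0, 0.3, 4.2]
finger_gap: 0.0284
gripper_force: 30.9
```

```bash
python3 g.py .569 -.1695 .18 79.8 .45 .258 .18 105  .397 .244 .18 105 .503 .272 .18 105; python3 -c "
from h import *
print(robot.get_obs()['gripper_force'])"
```

```text
now [ 0.57   -0.1685  0.0422] [3.1396e+00 1.9000e-03 1.3928e+00] gap 0.0284 F [-0.   0.3  4.2] t 3.78
[-0.06, -0.02, -5.51] [0.002, 0.002, -0.0]
[15.93, -7.73, -5.56] [0.002, 0.002, -0.44]
[15.0, -9.72, -5.56] [0.002, 0.002, -0.44]
[16.86, -5.75, -5.55] [0.002, 0.002, -0.44]
30.869616866111755
```

>>> arm_command:
  steps:
    - [[0,0,-0.7],[0,0,0]]
    - [[0,0,-1.6],[0,0,0]]
    - [[0,0,-2.6],[0,0,0]]
    - [[0,0,-3.6],[0,0,0]]
    - [[0.2,0,-4.6],[0,0,0]]
    - [[0.8,-0.3,-5],[0,0,0]]
    - [[2,-0.9,-5],[0,0,-0.06]]
    - [[3.3,-1.6,-5],[0,0,-0.12]]
    - [[4.6,-2.3,-5],[0,0,-0.18]]
    - [[5.9,-3,-5],[0,0,-0.24]]
    - [[7.2,-3.6,-5],[0,0,-0.3]]
    - [[8.5,-4.2,-5],[0,0,-0.36]]
    - [[9.8,-4.8,-5],[0,0,-0.4]]
    - [[11.1,-5.4,-5],[0,0,-0.44]]
    - [[12.4,-6,-5],[0,0,-0.44]]
    - [[13.6,-6.6,-5],[0,0,-0.44]]
    - [[14.7,-7.1,-5],[0,0,-0.44]]
    - [[15.5,-7.5,-5],[0,0,-0.44]]
    - [[15.9,-7.7,-5],[0,0,-0.44]]
    - [[15.9,-7.7,-5],[0,0,-0.44]]

```text
time: 5.45
position: [0.4491, 0.2584, 0.1649]
tcp_rot: [-3.14, 0.002, 1.836]
force: [-0.3, -0.0, -0.9]
finger_gap: 0.0284
gripper_force: 30.5
```

```bash
python3 g.py .45 .258 .08 105  .45 .258 .038 105; python3 - <<'E'
from h import *
s=optics.grab_frame("side")[:,:,::-1]
cv2.imwrite("pics/d.png",cv2.resize(s[110:290,120:420],(800,480)))
E
```

```text
now [0.4491 0.2584 0.1649] [-3.1399e+00  2.1000e-03  1.8359e+00] gap 0.0284 F [-0.3 -0.  -0.9] t 5.45
[-0.02, 0.04, 3.4] [-0.002, 0.002, 0.003]
[-0.02, 0.04, 5.08] [-0.002, 0.002, 0.003]
```

View pics/d.png

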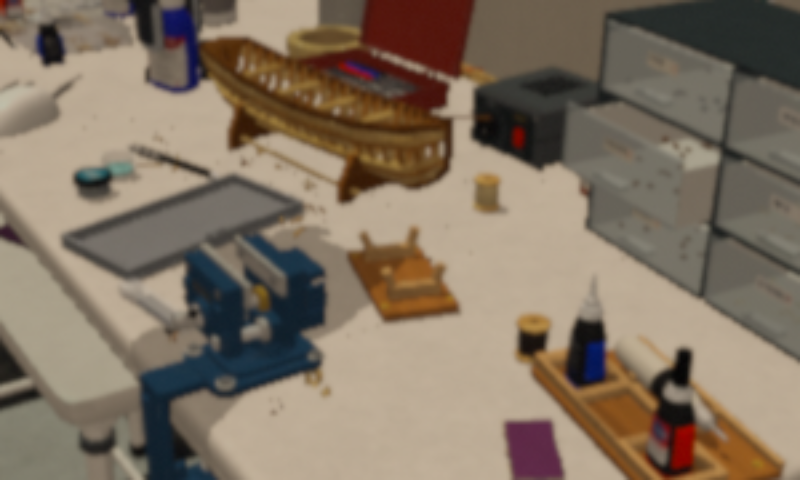

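The patina is held upright above the tray, at about (175,45) in the crop. Both glue bottles still stand in their pockets. Lowering.

>>> arm_command:
  steps:
    - [[0,0,0.8],[0,0,0]]
    - [[0,0,1.7],[0,0,0]]
    - [[0,0,2.6],[0,0,0]]
    - [[0,0,3.4],[0,0,0]]
    - [[0,0,4],[0,0,0]]
    - [[0,0,4.4],[0,0,0]]
    - [[0,0,4.6],[0,0,0]]
    - [[0,0,4.7],[0,0,0]]
    - [[0,0,4.8],[0,0,0]]
    - [[0,0,4.9],[0,0,0]]
    - [[0,0,5],[0,0,0]]
    - [[0,0,5],[0,0,0]]
    - [[0,0,5],[0,0,0]]

```text
time: 6.58
position: [0.4507, 0.2571, 0.0412]
tcp_rot: [3.141, 0.002, 1.833]
force: [-0.6, -0.1, -0.6]
finger_gap: 0.0286
gripper_force: 30.5
```

```bash
python3 g.py .45 .258 .037 105
```

```text
now [0.4507 0.2571 0.0412] [3.1407e+00 2.1000e-03 1.8331e+00] gap 0.0286 F [-0.6 -0.1 -0.6] t 6.58
[0.04, -0.02, 0.17] [0.001, 0.002, 0.0]
```

>>> arm_command:
  steps:
    - [[0,0,0.05],[0,0,0]]
    - [[0,0,0.1],[0,0,0]]
    - [[0,0,0.15],[0,0,0]]
    - [[0,0,0.17],[0,0,0]]
    - [[0,0,0.17],[0,0,0]]
    - [[0,0,0.17],[0,0,0]]

```text
time: 7.08
position: [0.4507, 0.257, 0.0372]
tcp_rot: [3.141, 0.002, 1.833]
force: [-1.5, -0.6, 4.4]
finger_gap: 0.0286
gripper_force: 31.0
```

In contact with about 5 N upward. Releasing with a partial opening, then rising.

>>> arm_command:
  steps:
    - [[0,0,0],[0,0,0]]
    - [[0,0,0],[0,0,0]]
    - [[0,0,0],[0,0,0]]
    - [[0,0,0],[0,0,0]]
    - [[0,0,0],[0,0,0]]
    - [[0,0,-0.3],[0,0,0]]
    - [[0,0,-1],[0,0,0]]
    - [[0,0,-2],[0,0,0]]
    - [[0,0,-3],[0,0,0]]
    - [[0,0,-4],[0,0,0]]
    - [[0,0,-5],[0,0,0]]
    - [[0,0,-6],[0,0,0]]
    - [[0,0,-6],[0,0,0]]
  hand: 0.1

```text
time: 8.17
position: [0.4537, 0.2584, 0.1936]
tcp_rot: [3.13, 0.001, 1.833]
force: [-0.2, -0.4, 0.9]
finger_gap: 0.0471
gripper_force: 0.0
```

```bash
python3 g.py .578 -.1175 .187 79.8 .578 -.1175 .042 79.8
```

```text
now [0.4537 0.2584 0.1936] [3.1296e+00 1.3000e-03 1.8329e+00] gap 0.0471 F [-0.2 -0.4  0.9] t 8.17
[-15.81, 0.9, 0.29] [0.012, -0.001, 0.44]
[-15.8, 0.83, 6.09] [0.012, -0.001, 0.44]
```

>>> arm_command:
  steps:
    - [[-1,0,0],[0,0,0.03]]
    - [[-2.3,0.1,0],[0,0,0.07]]
    - [[-3.7,0.2,0],[0,0,0.11]]
    - [[-5.1,0.3,0],[0,0,0.15]]
    - [[-6.5,0.4,0],[0,0,0.2]]
    - [[-7.9,0.5,0],[0,0,0.24]]
    - [[-9.3,0.6,0],[0,0,0.28]]
    - [[-10.7,0.7,0],[0,0,0.32]]
    - [[-12,0.8,0],[0,0,0.36]]
    - [[-13.2,0.9,0],[0,0,0.4]]
    - [[-14.2,1,0],[0,0,0.44]]
    - [[-15,1,0],[0,0,0.44]]
    - [[-15.5,1,0],[0,0,0.44]]
    - [[-15.8,1,0],[0,0,0.44]]
    - [[-15.8,1,0],[0,0,0.44]]
    - [[-15.8,1,0],[0,0,0.44]]
    - [[-15.8,1,0],[0,0,0.44]]

```text
time: 9.58
position: [0.5766, -0.1167, 0.1873]
tcp_rot: [3.141, 0.001, 1.394]
force: [0.4, 0.3, -0.2]
finger_gap: 0.0471
gripper_force: 0.0
```

```bash
python3 g.py .578 -.1175 .187 79.8 .578 -.1175 .041 79.8;python3 - <<'E'
from h import *
t=optics.grab_frame("top")[:,:,::-1]
a=cv2.resize(t[195:305,135:225],(360,440));b=cv2.resize(t[140:240,300:400],(440,440))
cv2.imwrite("pics/e.png",np.hstack([a,b]))
E
```

```text
now [ 0.5766 -0.1167  0.1873] [3.1410e+00 1.3000e-03 1.3939e+00] gap 0.0471 F [ 0.4  0.3 -0.2] t 9.58
[-0.02, 0.06, 0.01] [0.001, 0.001, 0.001]
[-0.01, 0.06, 5.85] [0.001, 0.001, 0.001]
```

View pics/e.png

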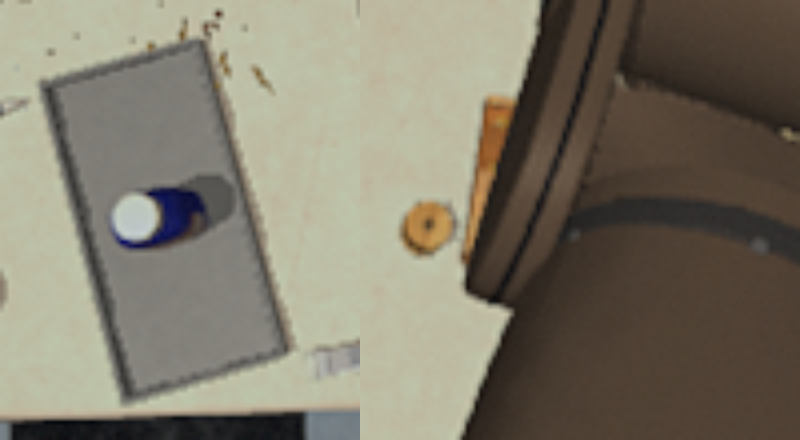

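The patina stands upright in the middle of the tray, cap at (135,218) in the left crop. The spool is undisturbed. Descending on the blue glue bottle.

>>> arm_command:
  steps:
    - [[0,0,0.8],[0,0,0]]
    - [[0,0,1.8],[0,0,0]]
    - [[0,0,2.8],[0,0,0]]
    - [[0,0,3.6],[0,0,0]]
    - [[0,0.05,4.4],[0,0,0]]
    - [[0,0.05,5],[0,0,0]]
    - [[0,0.05,5.5],[0,0,0]]
    - [[0,0.05,5.84],[0,0,0]]
    - [[0,0.05,5.84],[0,0,0]]
    - [[0,0.05,5.84],[0,0,0]]
    - [[0,0.05,5.84],[0,0,0]]

```text
time: 10.55
position: [0.5791, -0.1185, 0.0427]
tcp_rot: [3.138, 0.002, 1.393]
force: [0.5, -0.3, 0.4]
finger_gap: 0.0469
gripper_force: 0.0
```

>>> arm_command:
  steps:
    - [[0,0,0],[0,0,0]]
    - [[0,0,0],[0,0,0]]
    - [[0,0,0],[0,0,0]]
    - [[0,0,0],[0,0,0]]
    - [[0,0,0],[0,0,0]]
    - [[0,0,0],[0,0,0]]
    - [[0,0,0],[0,0,0]]
    - [[0,0,0],[0,0,0]]
  hand: -1
  grip_force: 25

```text
time: 11.22
position: [0.5791, -0.1188, 0.0426]
tcp_rot: [3.138, 0.002, 1.393]
force: [-0.3, 0.0, 5.3]
finger_gap: 0.0186
gripper_force: 24.6
```

```bash
python3 g.py .578 -.1175 .187 79.8 .506 .273 .187 105 .394 .243 .187 105; python3 - <<'E'
from h import *
s=optics.grab_frame("side")[:,:,::-1]
cv2.imwrite("pics/f.png",cv2.resize(s[170:300,290:420],(520,520)))
E
```

```text
now [ 0.5791 -0.1188  0.0426] [3.1384e+00 2.2000e-03 1.3928e+00] gap 0.0186 F [-0.3  0.   5.3] t 11.22
[0.03, -0.04, -5.78] [0.003, 0.002, -0.0]
[14.89, -5.64, -5.83] [0.003, 0.003, -0.44]
[12.92, -9.83, -5.84] [0.003, 0.003, -0.44]
```

View pics/f.png

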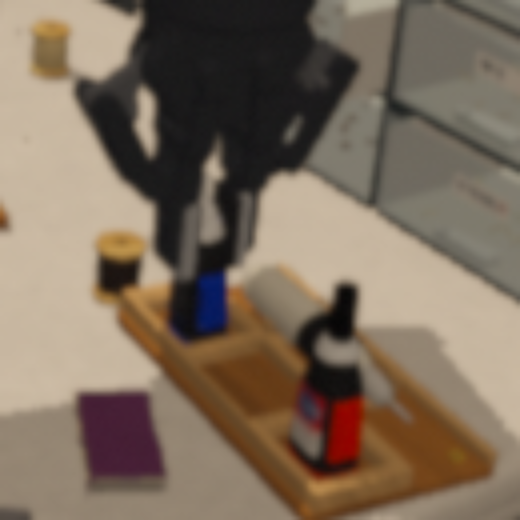

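Gap 18.6 mm means the pads are on the tapered upper body of the blue bottle. I'll regrip 4 mm lower, which still clears the drill's top, and then lift gently.

>>> arm_command:
  steps:
    - [[0,0,0],[0,0,0]]
    - [[0,0,0],[0,0,0]]
    - [[0,0,0.1],[0,0,0]]
    - [[0,0,0.18],[0,0,0]]
    - [[0,0,0.18],[0,0,0]]
    - [[0,0,0.18],[0,0,0]]
  hand: -0.1

```text
time: 11.77
position: [0.5777, -0.1181, 0.0363]
tcp_rot: [-3.141, 0.001, 1.393]
force: [0.1, -0.2, -0.4]
finger_gap: 0.0384
gripper_force: 0.0
```

>>> arm_command:
  steps:
    - [[0,0,0],[0,0,0]]
    - [[0,0,0],[0,0,0]]
    - [[0,0,0],[0,0,0]]
    - [[0,0,0],[0,0,0]]
    - [[0,0,0],[0,0,0]]
    - [[0,0,0],[0,0,0]]
    - [[0,0,0],[0,0,0]]
    - [[0,0,0],[0,0,0]]
  hand: -1
  grip_force: 30

```text
time: 12.43
position: [0.5783, -0.1184, 0.037]
tcp_rot: [3.14, 0.002, 1.393]
force: [-0.3, -0.6, 0.5]
finger_gap: 0.0193
gripper_force: 29.8
```

>>> arm_command:
  steps:
    - [[0,0,-0.2],[0,0,0]]
    - [[0,0,-0.5],[0,0,0]]
    - [[0,0,-0.9],[0,0,0]]
    - [[0,0,-1.4],[0,0,0]]
    - [[0,0,-2],[0,0,0]]
    - [[0,0,-2.8],[0,0,0]]
    - [[0,0,-3.7],[0,0,0]]
    - [[0,0,-4.5],[0,0,0]]
    - [[0,0,-5],[0,0,0]]
    - [[0,0,-5],[0,0,0]]
    - [[0,0,-5],[0,0,0]]

```text
time: 13.35
position: [0.5786, -0.1183, 0.1633]
tcp_rot: [3.138, 0.002, 1.393]
force: [-0.9, -0.1, -0.4]
finger_gap: 0.0193
gripper_force: 29.8
```

```bash
python3 g.py .506 .273 .164 105 .394 .243 .164 105; python3 - <<'E'
from h import *
s=optics.grab_frame("side")[:,:,::-1]
cv2.imwrite("pics/i.png",cv2.resize(s[140:300,290:420],(520,600)))
E
```

```text
now [ 0.5786 -0.1183  0.1633] [3.1380e+00 2.3000e-03 1.3929e+00] gap 0.0193 F [-0.9 -0.1 -0.4] t 13.35
[14.89, -5.63, -0.08] [0.003, 0.003, -0.44]
[12.92, -9.83, -0.09] [0.003, 0.003, -0.44]
```

View pics/i.png

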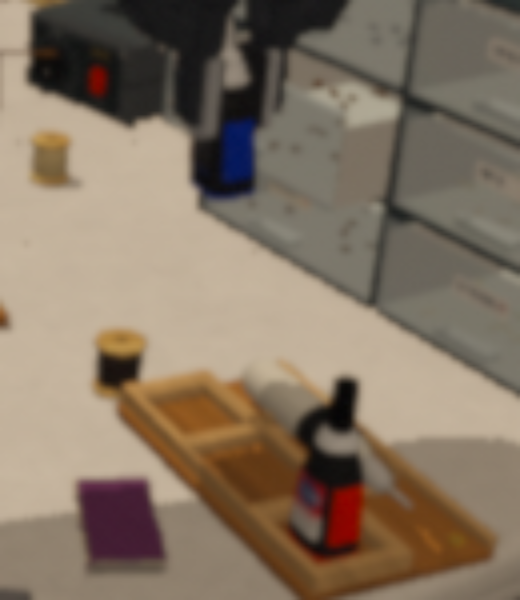

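The blue bottle is lifted and upright, with its base at about (225,190) in the crop. Carrying it to the far end of the tray.

>>> arm_command:
  steps:
    - [[0.5,-0.2,0],[0,0,0]]
    - [[1.5,-0.6,0],[0,0,-0.05]]
    - [[2.7,-1,0],[0,0,-0.1]]
    - [[3.9,-1.5,0],[0,0,-0.15]]
    - [[5.1,-1.9,0],[0,0,-0.2]]
    - [[6.3,-2.4,0],[0,0,-0.25]]
    - [[7.5,-2.8,0],[0,0,-0.3]]
    - [[8.7,-3.3,0],[0,0,-0.35]]
    - [[9.9,-3.7,0],[0,0,-0.4]]
    - [[11.1,-4.2,0],[0,0,-0.44]]
    - [[12.3,-4.6,0],[0,0,-0.44]]
    - [[13.4,-5.1,0],[0,0,-0.44]]
    - [[14.3,-5.4,0],[0,0,-0.44]]
    - [[14.9,-5.6,0],[0,0,-0.44]]
    - [[14.9,-5.6,0],[0,0,-0.44]]
    - [[14.9,-5.6,0],[0,0,-0.44]]
    - [[14.9,-5.6,0],[0,0,-0.44]]
    - [[14.9,-5.6,0],[0,0,-0.44]]

```text
time: 14.9
position: [0.506, 0.2724, 0.1604]
tcp_rot: [-3.14, 0.002, 1.832]
force: [0.7, -0.4, -0.1]
finger_gap: 0.0194
gripper_force: 29.8
```

```bash
python3 g.py .506 .273 .036 105
```

```text
now [0.506  0.2724 0.1604] [-3.1405e+00  2.4000e-03  1.8318e+00] gap 0.0194 F [ 0.7 -0.4 -0.1] t 14.9
[0.03, 0.01, 4.98] [-0.001, 0.002, -0.001]
```

>>> arm_command:
  steps:
    - [[0,0,0.8],[0,0,0]]
    - [[0,0,1.7],[0,0,0]]
    - [[0,0,2.6],[0,0,0]]
    - [[0,0,3.4],[0,0,0]]
    - [[0,0,4],[0,0,0]]
    - [[0,0,4.4],[0,0,0]]
    - [[0,0,4.7],[0,0,0]]
    - [[0,0,4.85],[0,0,0]]
    - [[0,0,4.95],[0,0,0]]
    - [[0,0,5.05],[0,0,0]]
    - [[0,0,5.1],[0,0,0]]
    - [[0,0,5.14],[0,0,0]]
    - [[0,0,5.14],[0,0,0]]
    - [[0,0,5.14],[0,0,0]]

```text
time: 16.07
position: [0.5067, 0.2732, 0.0331]
tcp_rot: [3.141, 0.002, 1.833]
force: [-0.3, -0.4, -0.1]
finger_gap: 0.0194
gripper_force: 29.8
```

>>> arm_command:
  steps:
    - [[0,0,0.03],[0,0,0]]
    - [[0,0,0.06],[0,0,0]]
    - [[0,0,0.08],[0,0,0]]
    - [[0,0,0.08],[0,0,0]]
    - [[0,0,0.08],[0,0,0]]

```text
time: 16.48
position: [0.5069, 0.2732, 0.0318]
tcp_rot: [3.141, 0.002, 1.833]
force: [-1.2, -0.3, 5.4]
finger_gap: 0.0195
gripper_force: 29.8
```

Contact made. Release to about 38 mm and rise.

>>> arm_command:
  steps:
    - [[0,0,0],[0,0,0]]
    - [[0,0,0],[0,0,0]]
    - [[0,0,0],[0,0,0]]
    - [[0,0,0],[0,0,0]]
    - [[0,0,0],[0,0,0]]
    - [[0,0,-0.3],[0,0,0]]
    - [[0,0,-1],[0,0,0]]
    - [[0,0,-2],[0,0,0]]
    - [[0,0,-3],[0,0,0]]
    - [[0,0,-4],[0,0,0]]
    - [[0,0,-5],[0,0,0]]
    - [[0,0,-6],[0,0,0]]
    - [[0,0,-6],[0,0,0]]
    - [[0,0,-6],[0,0,0]]
    - [[0,0,-6],[0,0,0]]
  hand: -0.1

```text
time: 17.73
position: [0.5057, 0.2731, 0.18]
tcp_rot: [-3.141, 0.002, 1.833]
force: [-0.1, -0.5, 0.1]
finger_gap: 0.0385
gripper_force: 0.0
```

```bash
python3 g.py .559 -.2215 .182 79.8 .559 -.2215 .037 79.8
```

```text
now [0.5057 0.2731 0.18  ] [-3.1408e+00  2.2000e-03  1.8329e+00] gap 0.0385 F [-0.1 -0.5  0.1] t 17.73
[-19.66, -3.07, -0.04] [-0.0, 0.002, 0.44]
[-19.65, -3.06, 5.76] [-0.0, 0.002, 0.44]
```

>>> arm_command:
  steps:
    - [[-1,-0.2,0],[0,0,0.02]]
    - [[-2.4,-0.4,0],[0,0,0.05]]
    - [[-3.9,-0.6,0],[0,0,0.1]]
    - [[-5.4,-0.8,0],[0,0,0.14]]
    - [[-6.9,-1.1,0],[0,0,0.18]]
    - [[-8.4,-1.3,0],[0,0,0.22]]
    - [[-9.9,-1.5,0],[0,0,0.26]]
    - [[-11.4,-1.8,0],[0,0,0.3]]
    - [[-12.9,-2,0],[0,0,0.34]]
    - [[-14.4,-2.2,0],[0,0,0.38]]
    - [[-15.9,-2.5,0],[0,0,0.42]]
    - [[-17.3,-2.7,0],[0,0,0.44]]
    - [[-18.4,-2.9,0],[0,0,0.44]]
    - [[-19.2,-3,0],[0,0,0.44]]
    - [[-19.65,-3.05,0],[0,0,0.44]]
    - [[-19.65,-3.05,0],[0,0,0.44]]
    - [[-19.65,-3.05,0],[0,0,0.44]]
    - [[-19.65,-3.05,0],[0,0,0.44]]
    - [[-19.65,-3.05,0],[0,0,0.44]]
  hand: 0.1

```text
time: 19.32
position: [0.5597, -0.2193, 0.1812]
tcp_rot: [3.141, 0.001, 1.394]
force: [0.4, 0.2, 0.4]
finger_gap: 0.0468
gripper_force: 0.0
```

```bash
python3 g.py .5595 -.2215 .037 79.8
```

```text
now [ 0.5597 -0.2193  0.1812] [3.1414e+00 1.1000e-03 1.3944e+00] gap 0.0468 F [0.4 0.2 0.4] t 19.32
[-0.08, 0.01, 5.77] [0.0, 0.001, 0.002]
```

>>> arm_command:
  steps:
    - [[0,0,0.8],[0,0,0]]
    - [[0,0,1.8],[0,0,0]]
    - [[0,0,2.8],[0,0,0]]
    - [[-0.05,0,3.6],[0,0,0]]
    - [[-0.05,0,4.4],[0,0,0]]
    - [[-0.05,0,5],[0,0,0]]
    - [[-0.05,0,5.5],[0,0,0]]
    - [[-0.05,0,5.78],[0,0,0]]
    - [[-0.05,0,5.78],[0,0,0]]
    - [[-0.05,0,5.78],[0,0,0]]
    - [[-0.05,0,5.78],[0,0,0]]

```text
time: 20.23
position: [0.5607, -0.2227, 0.0385]
tcp_rot: [3.138, 0.003, 1.393]
force: [0.0, 0.4, 0.3]
finger_gap: 0.0471
gripper_force: 0.0
```

>>> arm_command:
  steps:
    - [[0,0,0],[0,0,0]]
    - [[0,0,0],[0,0,0]]
    - [[0,0,0],[0,0,0]]
    - [[0,0,0],[0,0,0]]
    - [[0,0,0],[0,0,0]]
    - [[0,0,0],[0,0,0]]
    - [[0,0,0],[0,0,0]]
    - [[0,0,0],[0,0,0]]
  hand: -1
  grip_force: 30

```text
time: 20.9
position: [0.5604, -0.2229, 0.0384]
tcp_rot: [3.139, 0.002, 1.393]
force: [-1.4, 0.1, 5.6]
finger_gap: 0.0189
gripper_force: 29.7
```

>>> arm_command:
  steps:
    - [[0,0,-0.2],[0,0,0]]
    - [[0,0,-0.5],[0,0,0]]
    - [[0,0,-0.9],[0,0,0]]
    - [[0,0,-1.4],[0,0,0]]
    - [[0,0,-2],[0,0,0]]
    - [[0,0,-2.8],[0,0,0]]
    - [[0,0,-3.7],[0,0,0]]
    - [[0,0,-4.5],[0,0,0]]
    - [[0,0,-5],[0,0,0]]
    - [[0,0,-5],[0,0,0]]
    - [[0,0,-5],[0,0,0]]

```text
time: 21.82
position: [0.56, -0.2224, 0.1632]
tcp_rot: [3.139, 0.003, 1.393]
force: [-0.0, 0.4, -0.7]
finger_gap: 0.0191
gripper_force: 29.4
```

```bash
python3 g.py .394 .243 .162 105; python3 - <<'E'
from h import *
s=optics.grab_frame("side")[:,:,::-1]
cv2.imwrite("pics/j.png",s)
h=cv2.cvtColor(np.ascontiguousarray(s),cv2.COLOR_BGR2HSV)
m=cv2.inRange(h,(0,180,120),(6,255,255))[150:300,320:430]
n,l,st,c=cv2.connectedComponentsWithStats(m);print([(x[:5],cc.round(1)+[320,150]) for x,cc in zip(st[1:],c[1:]) if x[4]>15])
print(proj("side",robot.get_obs()["position"]))
E
```

```text
now [ 0.56   -0.2224  0.1632] [3.1385e+00 2.5000e-03 1.3928e+00] gap 0.0191 F [-0.   0.4 -0.7] t 21.82
[17.14, -9.83, -0.03] [0.002, 0.003, -0.44]
[(array([ 63,  49,   8,  17, 109], dtype=int32), array([386.4, 207.2]))]
[382.28028311 201.07244089]
```

>>> arm_command:
  steps:
    - [[0.4,-0.1,-0.5],[0,0,0]]
    - [[1.4,-0.4,-1],[0,0,0]]
    - [[2.7,-0.9,-1.5],[0,0,-0.04]]
    - [[4.1,-1.4,-1.5],[0,0,-0.09]]
    - [[5.5,-1.9,-1.5],[0,0,-0.14]]
    - [[6.9,-2.4,-1.5],[0,0,-0.19]]
    - [[8.3,-2.9,-1.5],[0,0,-0.24]]
    - [[9.7,-3.4,-1.5],[0,0,-0.29]]
    - [[11,-3.9,-1.5],[0,0,-0.34]]
    - [[12.3,-4.4,-1.5],[0,0,-0.38]]
    - [[13.4,-4.9,-1.5],[0,0,-0.41]]
    - [[14.4,-5.6,-1.5],[0,0,-0.44]]
    - [[15.2,-6.6,-1.5],[0,0,-0.44]]
    - [[15.9,-7.7,-1.5],[0,0,-0.44]]
    - [[16.6,-8.8,-1.2],[0,0,-0.44]]
    - [[17.1,-9.6,-0.8],[0,0,-0.44]]
    - [[17.15,-9.85,-0.4],[0,0,-0.44]]
    - [[17.15,-9.85,0],[0,0,-0.44]]
    - [[17.15,-9.85,0],[0,0,-0.44]]
    - [[17.15,-9.85,0],[0,0,-0.44]]

```text
time: 23.53
position: [0.3933, 0.2426, 0.1602]
tcp_rot: [-3.14, 0.003, 1.832]
force: [0.0, -0.2, 0.4]
finger_gap: 0.0187
gripper_force: 29.4
```

```bash
python3 g.py .394 .243 .0335 105
```

```text
now [0.3933 0.2426 0.1602] [-3.1399e+00  2.6000e-03  1.8319e+00] gap 0.0187 F [ 0.  -0.2  0.4] t 23.53
[0.02, 0.04, 5.07] [-0.002, 0.003, -0.001]
```

>>> arm_command:
  steps:
    - [[0,0,0.8],[0,0,0]]
    - [[0,0,1.7],[0,0,0]]
    - [[0,0,2.6],[0,0,0]]
    - [[0,0,3.4],[0,0,0]]
    - [[0,0,4],[0,0,0]]
    - [[0,0,4.4],[0,0,0]]
    - [[0,0,4.7],[0,0,0]]
    - [[0,0,4.85],[0,0,0]]
    - [[0,0,4.95],[0,0,0]]
    - [[0,0,5.05],[0,0,0]]
    - [[0,0,5.1],[0,0,0]]
    - [[0,0,5.1],[0,0,0]]
    - [[0,0,5.1],[0,0,0]]

```text
time: 24.62
position: [0.3937, 0.2433, 0.0341]
tcp_rot: [3.14, 0.002, 1.833]
force: [0.3, 0.3, -0.1]
finger_gap: 0.0188
gripper_force: 29.4
```

>>> arm_command:
  steps:
    - [[0,0,0.03],[0,0,0]]
    - [[0,0,0.06],[0,0,0]]
    - [[0,0,0.08],[0,0,0]]
    - [[0,0,0.08],[0,0,0]]
    - [[0,0,0.08],[0,0,0]]

```text
time: 25.03
position: [0.3939, 0.2434, 0.0334]
tcp_rot: [3.141, 0.002, 1.833]
force: [-3.4, -1.9, 9.5]
finger_gap: 0.019
gripper_force: 30.6
```

>>> arm_command:
  steps:
    - [[0,0,0.04],[0,0,0]]
    - [[0,0,0.04],[0,0,0]]
    - [[0,0,0],[0,0,0]]
    - [[0,0,0],[0,0,0]]
    - [[0,0,0],[0,0,0]]
    - [[0,0,-0.3],[0,0,0]]
    - [[0,0,-1],[0,0,0]]
    - [[0,0,-2],[0,0,0]]
    - [[0,0,-3],[0,0,0]]
    - [[0,0,-4],[0,0,0]]
    - [[0,0,-5],[0,0,0]]
    - [[0,0,-6],[0,0,0]]
    - [[0,0,-6],[0,0,0]]
    - [[0,0,-6],[0,0,0]]
    - [[0,0,-6],[0,0,0]]
  hand: -0.1

```text
time: 26.28
position: [0.3927, 0.2432, 0.1811]
tcp_rot: [-3.141, 0.002, 1.833]
force: [0.1, -0.7, -0.0]
finger_gap: 0.0381
gripper_force: 0.0
```

```bash
python3 g.py .606 -.176 .182 79.8 .394 .243 .182 79.8
```

```text
now [0.3927 0.2432 0.1811] [-3.1411e+00  2.2000e-03  1.8328e+00] gap 0.0381 F [ 0.1 -0.7 -0. ] t 26.28
[-18.41, 3.9, 0.0] [-0.0, 0.002, 0.44]
[-0.02, 0.05, -0.04] [-0.0, 0.002, 0.44]
```

```bash
python3 - <<'E'
from h import *
s=optics.grab_frame("side")[:,:,::-1];t=optics.grab_frame("top")[:,:,::-1]
cv2.imwrite("pics/s2.png",s);cv2.imwrite("pics/t2.png",t)
a=cv2.resize(t[155:215,318:402],(504,360),interpolation=cv2.INTER_CUBIC)   # 6x
b=cv2.resize(s[100:220,100:250],(290,232));c=np.zeros((360,290,3),np.uint8);c[:232]=b
cv2.imwrite("pics/k.png",np.hstack([a,c]))
E
```

```text
(no output)
```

View pics/k.png

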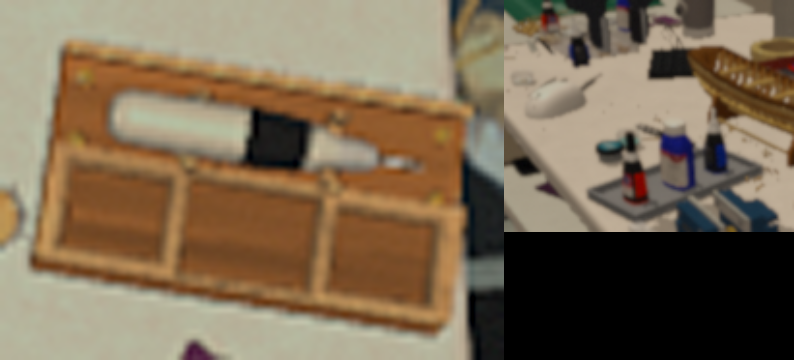

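All three bottles stand upright in the tray, at about (632,180), (678,160) and (715,145) in the inset. The drill runs from (108,112) to (424,164) in the 6x crop.

```bash
python3 - <<'E'
from h import *
P=lambda u,v,z:ray("top",(318+u/6,155+v/6),z).round(4)
print("ends",P(108,112,.0235),P(424,164,.0235),"mid",P(266,138,.0235))
A=P(108,112,.0235);B=P(424,164,.0235);d=A-B;print(np.degrees(np.arctan2(d[0],d[1])),np.linalg.norm(d))
print("pockets",P(116,212,.014),P(250,237.5,.014),P(384,256.5,.014))
E
python3 g.py .606 -.176 .182 79.8
```

```text
ends [ 0.6174 -0.1151  0.0235] [ 0.5942 -0.2377  0.0235] mid [ 0.6058 -0.1764  0.0235]
10.715561867531106 0.12477579893553076
pockets [ 0.5796 -0.1182  0.014 ] [ 0.5683 -0.1704  0.014 ] [ 0.5596 -0.2228  0.014 ]
now [0.3922 0.243  0.18  ] [-3.1387e+00  2.3000e-03  1.8328e+00] gap 0.0386 F [ 0.2 -0.1  0.5] t 26.38
[-18.41, 3.92, -0.05] [-0.002, 0.003, 0.44]
```

>>> arm_command:
  steps:
    - [[-0.6,0.6,0],[0,0,0.02]]
    - [[-1.6,1.4,0],[0,0,0.05]]
    - [[-2.9,2,0],[0,0,0.1]]
    - [[-4.3,2.4,0],[0,0,0.14]]
    - [[-5.8,2.7,0],[0,0,0.18]]
    - [[-7.3,2.9,0],[0,0,0.22]]
    - [[-8.8,3.1,0],[0,0,0.26]]
    - [[-10.3,3.3,0],[0,0,0.3]]
    - [[-11.8,3.5,0],[0,0,0.34]]
    - [[-13.3,3.6,0],[0,0,0.38]]
    - [[-14.8,3.7,0],[0,0,0.42]]
    - [[-16.2,3.8,0],[0,0,0.44]]
    - [[-17.3,3.9,0],[0,0,0.44]]
    - [[-18.1,3.9,0],[0,0,0.44]]
    - [[-18.4,3.9,0],[0,0,0.44]]
    - [[-18.4,3.9,0],[0,0,0.44]]
    - [[-18.4,3.9,0],[0,0,0.44]]
    - [[-18.4,3.9,0],[0,0,0.44]]
    - [[-18.4,3.9,0],[0,0,0.44]]

```text
time: 27.97
position: [0.6062, -0.174, 0.1823]
tcp_rot: [3.141, 0.001, 1.394]
force: [0.1, -0.0, 0.1]
finger_gap: 0.0385
gripper_force: 0.0
```

```bash
python3 g.py .6058 -.1762 .05 79.4 .6058 -.1762 .0175 79.4
```

```text
now [ 0.6062 -0.174   0.1823] [3.1412e+00 1.3000e-03 1.3944e+00] gap 0.0385 F [ 0.1 -0.   0.1] t 27.97
[-0.08, -0.0, 5.29] [0.0, 0.001, 0.009]
[-0.08, -0.0, 6.59] [0.0, 0.001, 0.009]
```

>>> arm_command:
  steps:
    - [[0,0,0.8],[0,0,0.009]]
    - [[0,0,1.8],[0,0,0.009]]
    - [[0,0,2.8],[0,0,0.009]]
    - [[0,0,3.7],[0,0,0.009]]
    - [[0,0,4.5],[0,0,0.009]]
    - [[0,0,5.1],[0,0,0.009]]
    - [[0,0,5.5],[0,0,0.009]]
    - [[0,0,5.9],[0,0,0.009]]
    - [[0,0,6.2],[0,0,0.009]]
    - [[0,0,6.4],[0,0,0.009]]
    - [[0,0,6.55],[0,0,0.009]]
    - [[0,0,6.55],[0,0,0.009]]
    - [[0,0,6.55],[0,0,0.009]]

```text
time: 29.05
position: [0.607, -0.1761, 0.0193]
tcp_rot: [3.14, 0.002, 1.384]
force: [0.2, -0.0, -0.5]
finger_gap: 0.0381
gripper_force: 0.0
```

>>> arm_command:
  steps:
    - [[0,0,0],[0,0,0]]
    - [[0,0,0],[0,0,0]]
    - [[0,0,0],[0,0,0]]
    - [[0,0,0],[0,0,0]]
    - [[0,0,0],[0,0,0]]
    - [[0,0,0],[0,0,0]]
    - [[0,0,0],[0,0,0]]
    - [[0,0,0],[0,0,0]]
  hand: -1
  grip_force: 40

```text
time: 29.72
position: [0.6073, -0.1763, 0.0198]
tcp_rot: [3.139, 0.002, 1.384]
force: [-1.5, -0.1, 5.3]
finger_gap: 0.0215
gripper_force: 41.8
```

Drill gripped, gap 21.5 mm. I'll refine the rest position from its uprights using the last clear top frame.

```bash
python3 - <<'E'
from h import *
t=cv2.imread("pics/t2.png");s=cv2.imread("pics/s2.png")
a=cv2.resize(t[175:230,220:290],None,fx=6,fy=6,interpolation=cv2.INTER_CUBIC)
b=cv2.resize(s[190:235,245:295],None,fx=7,fy=7,interpolation=cv2.INTER_CUBIC)
c=np.zeros((330,350,3),np.uint8);c[:315]=b
cv2.imwrite("pics/l.png",np.hstack([a,c]))
P=lambda u,v,z:ray("top",(220+u/4,150+v/4),z).round(4)
print(P(137.5,205,.034))
hsv=cv2.cvtColor(t,cv2.COLOR_BGR2HSV);m=cv2.inRange(hsv,(5,110,60),(22,255,255));k=m*0;k[178:228,222:290]=m[178:228,222:290]
c=max(cv2.findContours(k,0,1)[0],key=cv2.contourArea)
print(cv2.minAreaRect(np.array([ray("top",p[0],.009)[:2]*1000 for p in c],np.float32)))
E
```

```text
[0.5554 0.0756 0.034 ]
((555.9373168945312, 76.11173248291016), (110.37796020507812, 62.163700103759766), 73.41328430175781)
```

View pics/l.png

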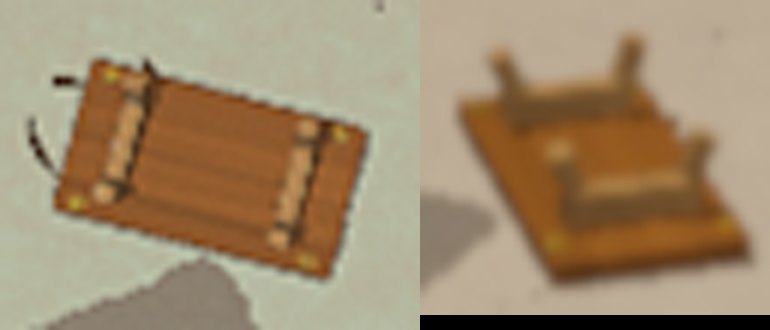

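>>> arm_command:
  steps:
    - [[0,0,-0.2],[0,0,0]]
    - [[0,0,-0.5],[0,0,0]]
    - [[0,0,-0.9],[0,0,0]]
    - [[0,0,-1.4],[0,0,0]]
    - [[0,0,-2],[0,0,0]]
    - [[0,0,-2.8],[0,0,0]]
    - [[0,0,-3.5],[0,0,0]]
    - [[0,0,-4],[0,0,0]]
    - [[0,0,-4],[0,0,0]]
    - [[0,0,-4],[0,0,0]]
    - [[0,0,-4],[0,0,0]]

```text
time: 30.63
position: [0.6059, -0.1754, 0.118]
tcp_rot: [-3.141, 0.001, 1.384]
force: [-0.1, -0.3, -0.6]
finger_gap: 0.0214
gripper_force: 41.1
```

Rest: two notched uprights, with post tops at (134,84), (104,190), (308,128), (279,238) in the left crop and (500,60), (630,45), (560,152), (698,145) in the right. Triangulating them.

```bash
python3 - <<'E'
from h import *
T=[(134,84),(104,190),(308,128),(279,238)]
S=[(210,45),(80,60),(278,145),(140,152)]
X=[tri((220+a/6,175+b/6),(245+c/7,190+d/7)) for (a,b),(c,d) in zip(T,S)]
print(np.array(X).round(4),np.mean(X,0).round(4))
Y=np.array([ray("top",(220+a/6,175+b/6),.034) for a,b in T]);print(Y.mean(0).round(4))
d=(Y[0]+Y[1]-Y[2]-Y[3]);print(np.degrees(np.arctan2(d[0],d[1])),np.linalg.norm(d)/2)
d=(Y[0]+Y[2]-Y[1]-Y[3]);print(np.degrees(np.arctan2(d[1],d[0])),np.linalg.norm(d)/2)
E
python3 g.py .5555 .0755 .118 73.6 .5555 .0755 .045 73.6
```

```text
[[0.5848 0.1028 0.0301]
 [0.5445 0.1147 0.0299]
 [0.5661 0.0371 0.0291]
 [0.5245 0.0486 0.0326]] [0.555  0.0758 0.0304]
[0.5545 0.0756 0.034 ]
16.223042571374496 0.06836657124103415
-16.215056550031687 0.0427127043007561
now [ 0.6059 -0.1754  0.118 ] [-3.1412e+00  1.3000e-03  1.3838e+00] gap 0.0214 F [-0.1 -0.3 -0.6] t 30.63
[9.49, -3.85, -0.01] [-0.0, 0.001, 0.099]
[9.49, -3.85, 2.91] [-0.0, 0.001, 0.099]
```

>>> arm_command:
  steps:
    - [[0.4,-0.2,0],[0,0,0]]
    - [[1.2,-0.5,0],[0,0,0.02]]
    - [[2.2,-0.9,0],[0,0,0.04]]
    - [[3.3,-1.3,0],[0,0,0.06]]
    - [[4.4,-1.8,0],[0,0,0.08]]
    - [[5.5,-2.2,0],[0,0,0.1]]
    - [[6.6,-2.7,0],[0,0,0.1]]
    - [[7.7,-3.1,0],[0,0,0.1]]
    - [[8.6,-3.5,0],[0,0,0.1]]
    - [[9.2,-3.7,0],[0,0,0.1]]
    - [[9.5,-3.85,0],[0,0,0.1]]
    - [[9.5,-3.85,0],[0,0,0.1]]
    - [[9.5,-3.85,0],[0,0,0.1]]
    - [[9.5,-3.85,0],[0,0,0.1]]
    - [[9.5,-3.85,0],[0,0,0.1]]
    - [[9.5,-3.85,0],[0,0,0.1]]

```text
time: 31.97
position: [0.5564, 0.0745, 0.1183]
tcp_rot: [3.14, 0.002, 1.282]
force: [-0.2, -0.4, -0.9]
finger_gap: 0.0212
gripper_force: 41.1
```

```bash
python3 g.py .555 .0757 .04 73.6 .555 .0757 .028 73.6
```

```text
now [0.5564 0.0745 0.1183] [3.1402e+00 1.8000e-03 1.2823e+00] gap 0.0212 F [-0.2 -0.4 -0.9] t 31.97
[0.03, -0.07, 3.13] [0.001, 0.002, -0.002]
[0.03, -0.07, 3.61] [0.001, 0.002, -0.002]
```

>>> arm_command:
  steps:
    - [[0,0,0.6],[0,0,0]]
    - [[0,-0.04,1.3],[0,0,0]]
    - [[0,-0.04,2],[0,0,0]]
    - [[0,-0.04,2.5],[0,0,0]]
    - [[0,-0.04,2.9],[0,0,0]]
    - [[0,-0.04,3.15],[0,0,0]]
    - [[0,-0.04,3.3],[0,0,0]]
    - [[0,-0.04,3.4],[0,0,0]]
    - [[0,-0.04,3.45],[0,0,0]]
    - [[0,-0.04,3.5],[0,0,0]]
    - [[0,-0.04,3.5],[0,0,0]]
    - [[0,-0.04,3.5],[0,0,0]]

```text
time: 32.97
position: [0.5557, 0.0757, 0.0313]
tcp_rot: [3.139, 0.001, 1.284]
force: [-0.4, 0.4, -0.1]
finger_gap: 0.0213
gripper_force: 41.1
```

>>> arm_command:
  steps:
    - [[0,0,0.05],[0,0,0]]
    - [[0,0,0.1],[0,0,0]]
    - [[0,0,0.13],[0,0,0]]
    - [[0,0,0.15],[0,0,0]]
    - [[0,0,0.15],[0,0,0]]
    - [[0,0,0.15],[0,0,0]]

```text
time: 33.47
position: [0.5554, 0.0756, 0.0278]
tcp_rot: [3.141, 0.002, 1.284]
force: [-2.3, -0.1, 5.8]
finger_gap: 0.0213
gripper_force: 41.8
```

Seated at the expected height, with contact. Releasing and rising.

>>> arm_command:
  steps:
    - [[0,0,0],[0,0,0]]
    - [[0,0,0],[0,0,0]]
    - [[0,0,0],[0,0,0]]
    - [[0,0,0],[0,0,0]]
    - [[0,0,0],[0,0,0]]
    - [[0,0,-0.3],[0,0,0]]
    - [[0,0,-1],[0,0,0]]
    - [[0,0,-2],[0,0,0]]
    - [[0,0,-3],[0,0,0]]
    - [[0,0,-4],[0,0,0]]
    - [[0,0,-5],[0,0,0]]
    - [[0,0,-6],[0,0,0]]
    - [[0,0,-6],[0,0,0]]
    - [[0,0,-6],[0,0,0]]
    - [[0,0,-6],[0,0,0]]
  hand: -0.1

```text
time: 34.72
position: [0.5546, 0.0759, 0.1765]
tcp_rot: [3.141, 0.002, 1.284]
force: [0.3, 0.1, -0.7]
finger_gap: 0.0383
gripper_force: 0.0
```

```bash
python3 g.py .45 .2575 .178 105; python3 - <<'E'
from h import *
s=optics.grab_frame("side")[:,:,::-1];cv2.imwrite("pics/s3.png",s)
E
```

```text
now [0.5546 0.0759 0.1765] [3.1412e+00 1.9000e-03 1.2838e+00] gap 0.0383 F [ 0.3  0.1 -0.7] t 34.72
[5.78, -6.07, -0.08] [-0.0, 0.002, -0.549]
```

```bash
python3 g.py .394 .2434 .178 105  .5 .2 .178 105; python3 - <<'E'
from h import *
t=optics.grab_frame("top")[:,:,::-1];cv2.imwrite("pics/t3.png",t)
E
```

```text
now [0.5542 0.0759 0.1756] [-3.1403e+00  2.3000e-03  1.2838e+00] gap 0.0384 F [-0.   0.9 -0.3] t 34.77
[4.61, -8.04, -0.1] [-0.002, 0.002, -0.549]
[4.15, -3.48, -0.1] [-0.002, 0.002, -0.549]
```

>>> arm_command:
  steps:
    - [[0.6,-0.4,0],[0,0,-0.05]]
    - [[1.5,-1.2,0],[0,0,-0.12]]
    - [[2.5,-2,0],[0,0,-0.2]]
    - [[3.4,-2.8,0],[0,0,-0.28]]
    - [[4,-3.7,0],[0,0,-0.36]]
    - [[4.3,-4.8,0],[0,0,-0.44]]
    - [[4.5,-5.9,0],[0,0,-0.52]]
    - [[4.6,-6.9,0],[0,0,-0.55]]
    - [[4.6,-7.7,0],[0,0,-0.55]]
    - [[4.6,-8.05,0],[0,0,-0.55]]
    - [[4.6,-8.05,0],[0,0,-0.55]]
    - [[4.6,-8.05,0],[0,0,-0.55]]
    - [[4.6,-8.05,0],[0,0,-0.55]]
    - [[4.6,-8.05,0],[0,0,-0.55]]
    - [[4.6,-8.05,0],[0,0,-0.55]]

```text
time: 36.07
position: [0.3956, 0.2428, 0.1766]
tcp_rot: [3.141, 0.002, 1.833]
force: [-0.1, 0.2, 0.1]
finger_gap: 0.0386
gripper_force: 0.0
```

```bash
python3 g.py .394 .2434 .032 105; python3 - <<'E'
from h import *
t=cv2.imread("pics/t3.png");s=cv2.imread("pics/s3.png");s2=optics.grab_frame("side")[:,:,::-1]
a=cv2.resize(t[170:235,220:290],(420,390))
b=cv2.resize(s2[175:240,240:310],(380,353));c=np.zeros((390,380,3),np.uint8);c[:353]=b
cv2.imwrite("pics/m.png",np.hstack([a,c])); 
# drill ends projected expectation
b=np.radians(-16.4);d=np.array([-np.sin(b),np.cos(b)])*.062
for z in(.0315,):
  for sg in(1,-1): print(proj("side",[.555+sg*d[0],.0757+sg*d[1],z]).round(1))
h=cv2.cvtColor(np.ascontiguousarray(s2),cv2.COLOR_BGR2HSV);m=cv2.inRange(h,(0,0,120),(180,70,255))
print(h[200:222:3,262:285:4].tolist()[:2])
E
```

```text
now [0.3956 0.2428 0.1766] [3.1413e+00 2.2000e-03 1.8326e+00] gap 0.0386 F [-0.1  0.2  0.1] t 36.07
[0.05, -0.06, 5.79] [0.0, 0.002, -0.0]
[262.5 191.7]
[279.1 217.1]
[[[17, 62, 151], [16, 77, 50], [18, 49, 26], [15, 122, 65], [17, 53, 187], [17, 53, 189]], [[16, 146, 141], [12, 53, 24], [18, 65, 121], [18, 63, 157], [16, 73, 167], [17, 52, 190]]]
```

>>> arm_command:
  steps:
    - [[0,-0.03,0.8],[0,0,0]]
    - [[0.03,-0.03,1.8],[0,0,0]]
    - [[0.03,-0.03,2.8],[0,0,0]]
    - [[0.03,-0.03,3.6],[0,0,0]]
    - [[0.03,-0.03,4.4],[0,0,0]]
    - [[0.03,-0.03,5],[0,0,0]]
    - [[0.03,-0.03,5.5],[0,0,0]]
    - [[0.03,-0.03,5.76],[0,0,0]]
    - [[0.03,-0.03,5.76],[0,0,0]]
    - [[0.03,-0.03,5.76],[0,0,0]]
    - [[0.03,-0.03,5.76],[0,0,0]]

```text
time: 37.03
position: [0.3982, 0.2445, 0.0362]
tcp_rot: [3.133, 0.002, 1.833]
force: [-3.4, -1.2, 13.7]
finger_gap: 0.0384
gripper_force: 6.7
```

```bash
python3 g.py .394 .2434 .033 105; python3 - <<'E'
from h import *
b=np.radians(-16.4);d=np.array([-np.sin(b),np.cos(b)]);C=np.array([.555,.0757])
# band in rack reference (t2,s2) vs now (t3, fresh side)
def dark(im,x0,y0,x1,y1):
    g=im[y0:y1,x0:x1].max(2);m=(g<60).astype(np.uint8)
    n,l,st,c=cv2.connectedComponentsWithStats(m);i=1+np.argmax(st[1:,4]);return c[i]+[x0,y0],st[i]
t=cv2.imread("pics/t3.png");s=np.ascontiguousarray(optics.grab_frame("side")[:,:,::-1]);cv2.imwrite("pics/s4.png",s)
t2=cv2.imread("pics/t2.png");s2=cv2.imread("pics/s2.png")
for n,a in(("top rack",(t2,350,165,375,190)),("side rack",(s2,355,240,385,285)),("side rest",(s,255,190,290,222)),("top rest",(t,235,185,280,220))):
    try:print(n,dark(*a))
    except Exception as e:print(n,e)
for k in(0,-.005,-.01):
    print(k,proj("side",[*(C+d*k),.0315]).round(1),proj("top",[*(C+d*k),.0315]).round(1),"rack",proj("side",[.6058+.186*k,-.1764+.983*k,.0235]).round(1),proj("top",[.6058+.186*k,-.1764+.983*k,.0235]).round(1))
E
```

```text
now [0.3982 0.2445 0.0362] [3.1327e+00 1.8000e-03 1.8334e+00] gap 0.0384 F [-3.4 -1.2 13.7] t 37.03
[0.0, -0.18, 0.13] [0.009, 0.002, 0.001]
top rack (array([363.53012048, 177.98795181]), array([ 9,  8, 11, 10, 83], dtype=int32))
side rack (array([369.66666667, 254.54545455]), array([ 9,  9, 13, 13, 99], dtype=int32))
side rest (array([268.52631579, 201.31578947]), array([10,  8,  9,  9, 38], dtype=int32))
top rest (array([251.55186722, 191.69294606]), array([  0,   0,  34,  14, 241], dtype=int32))
0 [270.3 203.7] [254.4 201.6] rack [372.2 256. ] [362.4 178. ]
-0.005 [271.  204.7] [256.5 202.1] rack [373.8 257.5] [364.5 178.4]
-0.01 [271.7 205.8] [258.6 202.7] rack [375.4 259. ] [366.6 178.7]
```

The drill is in the rest; its band sits where expected. But the tool is meeting 14 N at the red bottle, so I'll check where the bottles actually stand.

```bash
python3 - <<'E'
from h import *
o=robot.get_obs();print(o["moment"].round(2),o["force"].round(1))
s2=cv2.imread("pics/s2.png");s4=cv2.imread("pics/s4.png")
for n,p in(("red",(.394,.2434)),("pat",(.4507,.257)),("blu",(.5069,.2732))):
    print(n,[proj("side",[*p,z]).round(1).tolist() for z in(.003,.03,.056,.086)])
a=cv2.resize(s2[140:215,140:240],(400,300),interpolation=2);b=cv2.resize(s4[140:215,140:240],(400,300),interpolation=2)
cv2.imwrite("pics/n.png",np.hstack([a,b]))
E
```

```text
[-0.03 -0.24 -0.05] [-1.9 -0.5 14.2]
red [[168.7, 202.9], [167.6, 191.9], [166.5, 181.0], [165.3, 168.1]]
pat [[189.9, 195.1], [189.1, 184.4], [188.3, 173.9], [187.4, 161.4]]
blu [[208.9, 187.5], [208.4, 177.1], [207.9, 166.9], [207.3, 154.9]]
```

View pics/n.png

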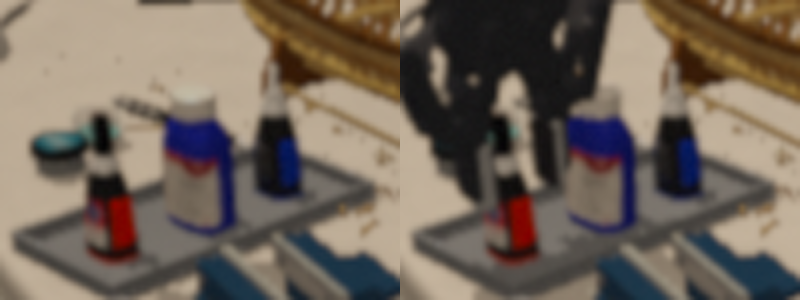

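All three bottles stand upright; one finger seems to be riding on something. I'll rise, open a bit more, settle and re-centre.

>>> arm_command:
  steps:
    - [[0,0,-0.4],[0,0,0]]
    - [[0,0,-1],[0,0,0]]
    - [[0,0,-2],[0,0,0]]
    - [[0,0,-3],[0,0,0]]
    - [[0,0,-3],[0,0,0]]
    - [[0,0,-3],[0,0,0]]
    - [[0,0,-3],[0,0,0]]
    - [[0,0,-3],[0,0,0]]
    - [[0,0,-3],[0,0,0]]
  hand: 0.1

```text
time: 37.83
position: [0.3929, 0.2431, 0.1061]
tcp_rot: [-3.139, 0.002, 1.834]
force: [-0.0, -0.2, 0.6]
finger_gap: 0.0469
gripper_force: 0.0
```

```bash
python3 g.py .394 .2434 .107 105; python3 - <<'E'
from h import *
print(robot.get_obs()["moment"].round(2))
s=np.ascontiguousarray(optics.grab_frame("side")[:,:,::-1]);cv2.imwrite("pics/s5.png",s)
s2=cv2.imread("pics/s2.png")
for im in(s2,s):
    h=cv2.cvtColor(im,cv2.COLOR_BGR2HSV)
    for lo,hi,b in(((0,180,90),(8,255,255),(150,170,182,210)),((115,120,60),(130,255,255),(175,160,203,205)),((105,150,60),(130,255,255),(204,160,225,195))):
        m=cv2.inRange(h,lo,hi)[b[1]:b[3],b[0]:b[2]];M=cv2.moments(m,True);print(int(M["m00"]),round(M["m10"]/M["m00"]+b[0],1),round(M["m01"]/M["m00"]+b[1],1),end="; ")
    print()
E
```

```text
now [0.3929 0.2431 0.1061] [-3.1389e+00  2.3000e-03  1.8336e+00] gap 0.0469 F [-0.  -0.2  0.6] t 37.83
[-0.0, 0.05, -0.03] [-0.003, 0.002, 0.001]
[0.07 0.03 0.01]
61 170.0 195.1; 158 190.9 177.9; 44 211.8 180.2; 
62 170.1 195.2; 156 190.9 177.8; 45 211.8 180.2;
```

Nothing has moved. Descending again, slower.

>>> arm_command:
  steps:
    - [[0,0,0.6],[0,0,0]]
    - [[0,0,1.2],[0,0,0]]
    - [[0,0,1.7],[0,0,0]]
    - [[0,0,2],[0,0,0]]
    - [[0,0,2.2],[0,0,0]]
    - [[0,0,2.4],[0,0,0]]
    - [[0,0,2.4],[0,0,0]]
    - [[0,0,2.4],[0,0,0]]

```text
time: 38.55
position: [0.3941, 0.2435, 0.0477]
tcp_rot: [3.141, 0.002, 1.834]
force: [0.7, 0.4, -1.3]
finger_gap: 0.047
gripper_force: 0.0
```

>>> arm_command:
  steps:
    - [[0,0,0.1],[0,0,0]]
    - [[0,0,0.2],[0,0,0]]
    - [[0,0,0.3],[0,0,0]]
    - [[0,0,0.4],[0,0,0]]
    - [[0,0,0.5],[0,0,0]]
    - [[0,0,0.5],[0,0,0]]
    - [[0,0,0.5],[0,0,0]]

```text
time: 39.13
position: [0.3966, 0.2443, 0.0376]
tcp_rot: [3.135, 0.002, 1.834]
force: [-3.5, -2.6, 11.3]
finger_gap: 0.0471
gripper_force: 5.5
```

The likely cause is that the gripper's outer knuckles touch the patina's cap when this low. I'll grip the glue bottles a few mm higher and move the patina last.

>>> arm_command:
  steps:
    - [[0,0,-0.1],[0,0,0]]
    - [[0,0,-0.2],[0,0,0]]
    - [[0,0,-0.2],[0,0,0]]
    - [[0,0,-0.2],[0,0,0]]

```text
time: 39.47
position: [0.3936, 0.2433, 0.0399]
tcp_rot: [-3.141, 0.002, 1.834]
force: [0.2, 0.3, -1.0]
finger_gap: 0.0472
gripper_force: 0.0
```

>>> arm_command:
  steps:
    - [[0,0,0],[0,0,0]]
    - [[0,0,0],[0,0,0]]
    - [[0,0,0],[0,0,0]]
    - [[0,0,0],[0,0,0]]
    - [[0,0,0],[0,0,0]]
    - [[0,0,0],[0,0,0]]
    - [[0,0,0],[0,0,0]]
    - [[0,0,0],[0,0,0]]
    - [[0,0,0],[0,0,0]]
  hand: -1
  grip_force: 30

```text
time: 40.22
position: [0.3939, 0.2434, 0.0401]
tcp_rot: [3.141, 0.002, 1.834]
force: [0.2, 0.6, -0.3]
finger_gap: 0.0179
gripper_force: 29.3
```

>>> arm_command:
  steps:
    - [[0,0,-0.2],[0,0,0]]
    - [[0,0,-0.5],[0,0,0]]
    - [[0,0,-0.9],[0,0,0]]
    - [[0,0,-1.4],[0,0,0]]
    - [[0,0,-2],[0,0,0]]
    - [[0,0,-2.8],[0,0,0]]
    - [[0,0,-3.7],[0,0,0]]
    - [[0,0,-4.6],[0,0,0]]
    - [[0,0,-5.5],[0,0,0]]
    - [[0,0,-6],[0,0,0]]
    - [[0,0,-6],[0,0,0]]
    - [[0,0,-6],[0,0,0]]

```text
time: 41.22
position: [0.3943, 0.2439, 0.1916]
tcp_rot: [3.138, 0.002, 1.834]
force: [-0.9, -0.4, -1.2]
finger_gap: 0.0182
gripper_force: 29.3
```

```bash
python3 g.py .5602 -.2225 .19 79.8 .49 .15 .19 105; python3 - <<'E'
from h import *
s=np.ascontiguousarray(optics.grab_frame("side")[:,:,::-1]);h=cv2.cvtColor(s,cv2.COLOR_BGR2HSV)
m=cv2.inRange(h,(0,180,90),(8,255,255))[100:215,140:185];n,l,st,c=cv2.connectedComponentsWithStats(m);i=1+np.argmax(st[1:,4]);print(st[i],c[i]+[140,100])
print(proj("side",[.394,.2434,.03]),proj("side",[.394,.2434,.18]))
E
```

```text
now [0.3943 0.2439 0.1916] [3.1382e+00 1.9000e-03 1.8338e+00] gap 0.0182 F [-0.9 -0.4 -1.2] t 41.22
[-19.74, 1.56, 0.11] [0.004, 0.001, 0.441]
[-4.62, 2.72, 0.08] [0.003, 0.002, 0.001]
[21 21  7 14 68] [163.73529412 127.52941176]
[167.57899061 191.86359966] [161.07459712 125.34932393]
```

Red bottle lifted. Carrying it to its pocket.

>>> arm_command:
  steps:
    - [[-0.6,0.4,0],[0,0,0]]
    - [[-1.7,1.1,0],[0,0,0.03]]
    - [[-3,1.8,0],[0,0,0.07]]
    - [[-4.4,2.2,0],[0,0,0.11]]
    - [[-5.8,2.5,0],[0,0,0.15]]
    - [[-7.2,2.6,0],[0,0,0.19]]
    - [[-8.6,2.6,0],[0,0,0.23]]
    - [[-10,2.5,0],[0,0,0.27]]
    - [[-11.4,2.4,0],[0,0,0.31]]
    - [[-12.8,2.3,0],[0,0,0.35]]
    - [[-14.2,2.2,0],[0,0,0.39]]
    - [[-15.6,2,0],[0,0,0.42]]
    - [[-17,1.9,0],[0,0,0.44]]
    - [[-18.3,1.7,0],[0,0,0.44]]
    - [[-19.2,1.6,0],[0,0,0.44]]
    - [[-19.7,1.55,0],[0,0,0.44]]
    - [[-19.75,1.55,0],[0,0,0.44]]
    - [[-19.75,1.55,0],[0,0,0.44]]
    - [[-19.75,1.55,0],[0,0,0.44]]
    - [[-19.75,1.55,0],[0,0,0.44]]

```text
time: 42.93
position: [0.5594, -0.2213, 0.1908]
tcp_rot: [3.141, 0.001, 1.395]
force: [-0.4, 0.1, 1.0]
finger_gap: 0.0177
gripper_force: 29.3
```

>>> arm_command:
  steps:
    - [[0,0,1],[0,0,0]]
    - [[0,0,2],[0,0,0]]
    - [[0,0,2.8],[0,0,0]]
    - [[0,0,3.4],[0,0,0]]
    - [[0,0,3.8],[0,0,0]]
    - [[0,0,4],[0,0,0]]
    - [[0,0,4],[0,0,0]]
    - [[0,0,4],[0,0,0]]
    - [[0,0,4],[0,0,0]]

```text
time: 43.68
position: [0.5606, -0.2235, 0.0927]
tcp_rot: [3.138, 0.003, 1.394]
force: [0.7, 0.4, 0.6]
finger_gap: 0.0179
gripper_force: 29.3
```

```bash
python3 g.py .5602 -.2225 .0451 79.8
```

```text
now [ 0.5606 -0.2235  0.0927] [3.1379e+00 2.7000e-03 1.3941e+00] gap 0.0179 F [0.7 0.4 0.6] t 43.68
[0.04, -0.03, 1.9] [0.004, 0.003, 0.001]
```

>>> arm_command:
  steps:
    - [[0.03,0,0.4],[0,0,0]]
    - [[0.03,0,0.8],[0,0,0]]
    - [[0.03,0,1.1],[0,0,0]]
    - [[0.03,0,1.3],[0,0,0]]
    - [[0.03,0,1.5],[0,0,0]]
    - [[0.03,0,1.65],[0,0,0]]
    - [[0.03,0,1.75],[0,0,0]]
    - [[0.03,0,1.83],[0,0,0]]
    - [[0.03,0,1.83],[0,0,0]]
    - [[0.03,0,1.83],[0,0,0]]

```text
time: 44.52
position: [0.56, -0.2226, 0.0456]
tcp_rot: [3.14, 0.002, 1.394]
force: [-0.8, 0.5, -0.0]
finger_gap: 0.0178
gripper_force: 29.3
```

>>> arm_command:
  steps:
    - [[0,0,0.03],[0,0,0]]
    - [[0,0,0.06],[0,0,0]]
    - [[0,0,0.08],[0,0,0]]
    - [[0,0,0.08],[0,0,0]]
    - [[0,0,0.08],[0,0,0]]

```text
time: 44.93
position: [0.5604, -0.2228, 0.0448]
tcp_rot: [3.14, 0.002, 1.394]
force: [-2.1, 1.3, 5.1]
finger_gap: 0.0181
gripper_force: 29.9
```

Contact at the expected floor height. Release and rise.

>>> arm_command:
  steps:
    - [[0,0,0],[0,0,0]]
    - [[0,0,0],[0,0,0]]
    - [[0,0,0],[0,0,0]]
    - [[0,0,0],[0,0,0]]
    - [[0,0,0],[0,0,0]]
    - [[0,0,-0.3],[0,0,0]]
    - [[0,0,-1],[0,0,0]]
    - [[0,0,-2],[0,0,0]]
    - [[0,0,-3],[0,0,0]]
    - [[0,0,-4],[0,0,0]]
    - [[0,0,-5],[0,0,0]]
    - [[0,0,-5.5],[0,0,0]]
    - [[0,0,-5.5],[0,0,0]]
    - [[0,0,-5.5],[0,0,0]]
    - [[0,0,-5.5],[0,0,0]]
  hand: 0.1

```text
time: 46.18
position: [0.5588, -0.2217, 0.179]
tcp_rot: [-3.14, 0.001, 1.394]
force: [-1.1, -0.0, 0.8]
finger_gap: 0.0467
gripper_force: 0.0
```

```bash
python3 g.py .5065 .2731 .182 105;  python3 - <<'E'
from h import *
s=np.ascontiguousarray(optics.grab_frame("side")[:,:,::-1]);cv2.imwrite("pics/s6.png",s)
s0=cv2.imread("pics/side0.png")
for im in(s0,s):
    h=cv2.cvtColor(im,cv2.COLOR_BGR2HSV)
    m=cv2.inRange(h,(0,180,120),(6,255,255))[150:300,320:430]
    n,l,st,c=cv2.connectedComponentsWithStats(m);i=1+np.argmax(st[1:,4]);print(st[i],c[i].round(1)+[320,150])
E
```

```text
now [ 0.5588 -0.2217  0.179 ] [-3.1399e+00  7.0000e-04  1.3938e+00] gap 0.0467 F [-1.1 -0.   0.8] t 46.18
[19.11, -5.54, -0.12] [-0.002, 0.0, -0.439]
[ 53 120   7  15  81] [376.  276.9]
[ 53 120   7  15  89] [376.2 276.9]
```

Red is back exactly where it started: side-view red patch at (376.2,276.9) against (376.0,276.9). Next is blue.

>>> arm_command:
  steps:
    - [[0.6,-0.2,0],[0,0,-0.02]]
    - [[1.7,-0.5,0],[0,0,-0.05]]
    - [[3.1,-0.9,0],[0,0,-0.09]]
    - [[4.6,-1.3,0],[0,0,-0.13]]
    - [[6.1,-1.8,0],[0,0,-0.17]]
    - [[7.6,-2.2,0],[0,0,-0.21]]
    - [[9.1,-2.6,0],[0,0,-0.25]]
    - [[10.6,-3.1,0],[0,0,-0.29]]
    - [[12.1,-3.5,0],[0,0,-0.33]]
    - [[13.6,-3.9,0],[0,0,-0.37]]
    - [[15.1,-4.4,0],[0,0,-0.41]]
    - [[16.6,-4.8,0],[0,0,-0.44]]
    - [[17.9,-5.2,0],[0,0,-0.44]]
    - [[18.7,-5.5,0],[0,0,-0.44]]
    - [[19.1,-5.6,0],[0,0,-0.44]]
    - [[19.1,-5.6,0],[0,0,-0.44]]
    - [[19.1,-5.6,0],[0,0,-0.44]]
    - [[19.1,-5.6,0],[0,0,-0.44]]
    - [[19.1,-5.6,0],[0,0,-0.44]]

```text
time: 47.82
position: [0.5062, 0.271, 0.1797]
tcp_rot: [-3.141, 0.002, 1.832]
force: [-0.7, -0.0, -0.8]
finger_gap: 0.0472
gripper_force: 0.0
```

```bash
python3 g.py .5067 .2732 .04 105
```

```text
now [0.5062 0.271  0.1797] [-3.1414e+00  2.4000e-03  1.8320e+00] gap 0.0472 F [-0.7 -0.  -0.8] t 47.82
[0.09, 0.04, 5.59] [-0.0, 0.002, -0.001]
```

>>> arm_command:
  steps:
    - [[0.05,0,0.8],[0,0,0]]
    - [[0.05,0,1.8],[0,0,0]]
    - [[0.05,0,2.8],[0,0,0]]
    - [[0.05,0,3.6],[0,0,0]]
    - [[0.05,0,4.3],[0,0,0]]
    - [[0.05,0,4.9],[0,0,0]]
    - [[0.05,0,5.3],[0,0,0]]
    - [[0.05,0,5.57],[0,0,0]]
    - [[0.05,0,5.57],[0,0,0]]
    - [[0.05,0,5.57],[0,0,0]]
    - [[0.05,0,5.57],[0,0,0]]

```text
time: 48.73
position: [0.5067, 0.2735, 0.0418]
tcp_rot: [3.139, 0.002, 1.833]
force: [0.2, 0.2, -0.5]
finger_gap: 0.047
gripper_force: 0.0
```

>>> arm_command:
  steps:
    - [[0,0,0],[0,0,0]]
    - [[0,0,0],[0,0,0]]
    - [[0,0,0],[0,0,0]]
    - [[0,0,0],[0,0,0]]
    - [[0,0,0],[0,0,0]]
    - [[0,0,0],[0,0,0]]
    - [[0,0,0],[0,0,0]]
    - [[0,0,0],[0,0,0]]
    - [[0,0,0],[0,0,0]]
  hand: -1

```text
time: 49.48
position: [0.5064, 0.2736, 0.0415]
tcp_rot: [3.14, 0.002, 1.834]
force: [-1.0, -0.5, 6.0]
finger_gap: 0.0178
gripper_force: 29.3
```

>>> arm_command:
  steps:
    - [[0,0,-0.2],[0,0,0]]
    - [[0,0,-0.5],[0,0,0]]
    - [[0,0,-0.9],[0,0,0]]
    - [[0,0,-1.4],[0,0,0]]
    - [[0,0,-2],[0,0,0]]
    - [[0,0,-2.8],[0,0,0]]
    - [[0,0,-3.7],[0,0,0]]
    - [[0,0,-4.6],[0,0,0]]
    - [[0,0,-5.5],[0,0,0]]
    - [[0,0,-6],[0,0,0]]
    - [[0,0,-6],[0,0,0]]
    - [[0,0,-6],[0,0,0]]

```text
time: 50.48
position: [0.5059, 0.2737, 0.1915]
tcp_rot: [3.139, 0.002, 1.834]
force: [0.1, -0.2, -0.4]
finger_gap: 0.0175
gripper_force: 29.2
```

```bash
python3 g.py .5785 -.1183 .19 79.8; python3 - <<'E'
from h import *
s=np.ascontiguousarray(optics.grab_frame("side")[:,:,::-1]);h=cv2.cvtColor(s,cv2.COLOR_BGR2HSV)
m=cv2.inRange(h,(105,150,60),(130,255,255))[80:195,200:230];n,l,st,c=cv2.connectedComponentsWithStats(m);i=1+np.argmax(st[1:,4]);print(st[i],c[i]+[200,80])
print(proj("side",[.5065,.2732,.03]),proj("side",[.5065,.2732,.18]))
E
```

```text
now [0.5059 0.2737 0.1915] [3.1395e+00 2.0000e-03 1.8338e+00] gap 0.0175 F [ 0.1 -0.2 -0.4] t 50.48
[-15.9, -1.27, 0.09] [0.003, 0.001, 0.441]
[ 6 32  5 12 46] [208.02173913 117.73913043]
[208.23398796 177.18310158] [205.0467578  114.91147596]
```

>>> arm_command:
  steps:
    - [[-0.6,0,0],[0,0,0.02]]
    - [[-1.6,-0.1,0],[0,0,0.05]]
    - [[-2.8,-0.2,0],[0,0,0.09]]
    - [[-4.1,-0.3,0],[0,0,0.13]]
    - [[-5.4,-0.4,0],[0,0,0.17]]
    - [[-6.7,-0.5,0],[0,0,0.21]]
    - [[-8,-0.6,0],[0,0,0.25]]
    - [[-9.3,-0.7,0],[0,0,0.29]]
    - [[-10.6,-0.8,0],[0,0,0.33]]
    - [[-11.9,-1,0],[0,0,0.37]]
    - [[-13.2,-1.1,0],[0,0,0.41]]
    - [[-14.4,-1.2,0],[0,0,0.44]]
    - [[-15.3,-1.25,0],[0,0,0.44]]
    - [[-15.9,-1.25,0],[0,0,0.44]]
    - [[-15.9,-1.25,0],[0,0,0.44]]
    - [[-15.9,-1.25,0],[0,0,0.44]]
    - [[-15.9,-1.25,0],[0,0,0.44]]
    - [[-15.9,-1.25,0],[0,0,0.44]]

```text
time: 52.03
position: [0.5784, -0.1169, 0.1909]
tcp_rot: [-3.142, 0.001, 1.395]
force: [-0.8, 1.0, -0.6]
finger_gap: 0.0175
gripper_force: 29.3
```

>>> arm_command:
  steps:
    - [[0,0,1],[0,0,0]]
    - [[0,0,2],[0,0,0]]
    - [[0,0,2.8],[0,0,0]]
    - [[0,0,3.4],[0,0,0]]
    - [[0,0,3.8],[0,0,0]]
    - [[0,0,4],[0,0,0]]
    - [[0,0,4],[0,0,0]]
    - [[0,0,4],[0,0,0]]
    - [[0,0,4],[0,0,0]]

```text
time: 52.78
position: [0.5799, -0.1186, 0.093]
tcp_rot: [3.138, 0.002, 1.394]
force: [-1.0, -0.1, -0.9]
finger_gap: 0.0172
gripper_force: 29.3
```

```bash
python3 g.py .5785 -.1183 .0465 79.8
```

```text
now [ 0.5799 -0.1186  0.093 ] [3.1379e+00 2.2000e-03 1.3942e+00] gap 0.0172 F [-1.  -0.1 -0.9] t 52.78
[0.01, -0.06, 1.86] [0.004, 0.002, 0.001]
```

>>> arm_command:
  steps:
    - [[0,-0.03,0.4],[0,0,0]]
    - [[0,-0.03,0.8],[0,0,0]]
    - [[0,-0.03,1.1],[0,0,0]]
    - [[0,-0.03,1.3],[0,0,0]]
    - [[0,-0.03,1.5],[0,0,0]]
    - [[0,-0.03,1.65],[0,0,0]]
    - [[0,-0.03,1.75],[0,0,0]]
    - [[0,-0.03,1.83],[0,0,0]]
    - [[0,-0.03,1.83],[0,0,0]]
    - [[0,-0.03,1.83],[0,0,0]]

```text
time: 53.62
position: [0.5786, -0.1186, 0.0466]
tcp_rot: [3.14, 0.002, 1.394]
force: [-1.3, -0.6, 2.2]
finger_gap: 0.0175
gripper_force: 29.3
```

Nearly down; press 1 mm more and release.

>>> arm_command:
  steps:
    - [[0,0,0.03],[0,0,0]]
    - [[0,0,0.05],[0,0,0]]
    - [[0,0,0.05],[0,0,0]]

```text
time: 53.87
position: [0.5789, -0.1187, 0.0464]
tcp_rot: [3.139, 0.002, 1.394]
force: [-4.0, 0.8, 8.5]
finger_gap: 0.0176
gripper_force: 29.7
```

>>> arm_command:
  steps:
    - [[0,0,0],[0,0,0]]
    - [[0,0,0],[0,0,0]]
    - [[0,0,0],[0,0,0]]
    - [[0,0,0],[0,0,0]]
    - [[0,0,0],[0,0,0]]
    - [[0,0,-0.3],[0,0,0]]
    - [[0,0,-1],[0,0,0]]
    - [[0,0,-2],[0,0,0]]
    - [[0,0,-3],[0,0,0]]
    - [[0,0,-4],[0,0,0]]
    - [[0,0,-5],[0,0,0]]
    - [[0,0,-5.5],[0,0,0]]
    - [[0,0,-5.5],[0,0,0]]
    - [[0,0,-5.5],[0,0,0]]
    - [[0,0,-5.5],[0,0,0]]
  hand: 0.2

```text
time: 55.12
position: [0.577, -0.1178, 0.18]
tcp_rot: [-3.14, 0.001, 1.394]
force: [0.2, -0.1, -0.3]
finger_gap: 0.0508
gripper_force: 0.0
```

```bash
python3 g.py .4507 .2571 .182 105
```

```text
now [ 0.577  -0.1178  0.18  ] [-3.1397e+00  1.2000e-03  1.3938e+00] gap 0.0508 F [ 0.2 -0.1 -0.3] t 55.12
[13.87, -7.61, -0.08] [-0.002, 0.001, -0.439]
```

>>> arm_command:
  steps:
    - [[0.6,-0.3,0],[0,0,-0.02]]
    - [[1.7,-0.9,0],[0,0,-0.06]]
    - [[3,-1.6,0],[0,0,-0.11]]
    - [[4.3,-2.3,0],[0,0,-0.16]]
    - [[5.6,-3,0],[0,0,-0.21]]
    - [[6.9,-3.7,0],[0,0,-0.26]]
    - [[8.2,-4.4,0],[0,0,-0.31]]
    - [[9.5,-5.2,0],[0,0,-0.36]]
    - [[10.8,-5.9,0],[0,0,-0.41]]
    - [[12,-6.5,0],[0,0,-0.44]]
    - [[13,-7.1,0],[0,0,-0.44]]
    - [[13.6,-7.5,0],[0,0,-0.44]]
    - [[13.85,-7.65,0],[0,0,-0.44]]
    - [[13.85,-7.65,0],[0,0,-0.44]]
    - [[13.85,-7.65,0],[0,0,-0.44]]
    - [[13.85,-7.65,0],[0,0,-0.44]]
    - [[13.85,-7.65,0],[0,0,-0.44]]
    - [[13.85,-7.65,0],[0,0,-0.44]]

```text
time: 56.62
position: [0.4512, 0.2554, 0.1811]
tcp_rot: [3.141, 0.002, 1.832]
force: [0.5, -0.7, 0.1]
finger_gap: 0.0513
gripper_force: 0.0
```

```bash
python3 g.py .4507 .2571 .0375 105
```

```text
now [0.4512 0.2554 0.1811] [3.1414e+00 2.3000e-03 1.8321e+00] gap 0.0513 F [ 0.5 -0.7  0.1] t 56.62
[0.09, -0.0, 5.74] [0.0, 0.002, -0.001]
```

>>> arm_command:
  steps:
    - [[0.05,0,0.8],[0,0,0]]
    - [[0.05,0,1.8],[0,0,0]]
    - [[0.05,0,2.8],[0,0,0]]
    - [[0.05,0,3.6],[0,0,0]]
    - [[0.05,0,4.4],[0,0,0]]
    - [[0.05,0,5],[0,0,0]]
    - [[0.05,0,5.5],[0,0,0]]
    - [[0.05,0,5.73],[0,0,0]]
    - [[0.05,0,5.73],[0,0,0]]
    - [[0.05,0,5.73],[0,0,0]]
    - [[0.05,0,5.73],[0,0,0]]

```text
time: 57.53
position: [0.4516, 0.2574, 0.039]
tcp_rot: [3.139, 0.002, 1.833]
force: [-0.9, -1.0, 0.1]
finger_gap: 0.0516
gripper_force: 0.0
```

>>> arm_command:
  steps:
    - [[0,0,0],[0,0,0]]
    - [[0,0,0],[0,0,0]]
    - [[0,0,0],[0,0,0]]
    - [[0,0,0],[0,0,0]]
    - [[0,0,0],[0,0,0]]
    - [[0,0,0],[0,0,0]]
    - [[0,0,0],[0,0,0]]
    - [[0,0,0],[0,0,0]]
    - [[0,0,0],[0,0,0]]
  hand: -1
  grip_force: 30

```text
time: 58.28
position: [0.4513, 0.2575, 0.0391]
tcp_rot: [3.14, 0.002, 1.834]
force: [-0.9, -0.9, 6.8]
finger_gap: 0.0285
gripper_force: 30.4
```

>>> arm_command:
  steps:
    - [[0,0,-0.2],[0,0,0]]
    - [[0,0,-0.5],[0,0,0]]
    - [[0,0,-0.9],[0,0,0]]
    - [[0,0,-1.4],[0,0,0]]
    - [[0,0,-2],[0,0,0]]
    - [[0,0,-2.8],[0,0,0]]
    - [[0,0,-3.7],[0,0,0]]
    - [[0,0,-4.6],[0,0,0]]
    - [[0,0,-5.5],[0,0,0]]
    - [[0,0,-6.2],[0,0,0]]
    - [[0,0,-6.2],[0,0,0]]
    - [[0,0,-6.2],[0,0,0]]

```text
time: 59.28
position: [0.4509, 0.2578, 0.1942]
tcp_rot: [3.138, 0.002, 1.834]
force: [-0.4, -0.1, -1.2]
finger_gap: 0.0284
gripper_force: 29.8
```

```bash
python3 g.py .5697 -.1695 .19 79.8
```

```text
now [0.4509 0.2578 0.1942] [3.1382e+00 1.9000e-03 1.8338e+00] gap 0.0284 F [-0.4 -0.1 -1.2] t 59.28
[-17.74, 0.14, 0.2] [0.004, 0.001, 0.441]
```

>>> arm_command:
  steps:
    - [[-0.6,0,0],[0,0,0.02]]
    - [[-1.6,0,0],[0,0,0.05]]
    - [[-2.9,0,0],[0,0,0.09]]
    - [[-4.3,0,0],[0,0,0.13]]
    - [[-5.7,0.1,0],[0,0,0.17]]
    - [[-7.1,0.1,0],[0,0,0.21]]
    - [[-8.5,0.1,0],[0,0,0.25]]
    - [[-9.9,0.1,0],[0,0,0.29]]
    - [[-11.3,0.1,0],[0,0,0.33]]
    - [[-12.7,0.1,0],[0,0,0.37]]
    - [[-14.1,0.1,0],[0,0,0.41]]
    - [[-15.5,0.15,0],[0,0,0.44]]
    - [[-16.7,0.15,0],[0,0,0.44]]
    - [[-17.4,0.15,0],[0,0,0.44]]
    - [[-17.75,0.15,0],[0,0,0.44]]
    - [[-17.75,0.15,0],[0,0,0.44]]
    - [[-17.75,0.15,0],[0,0,0.44]]
    - [[-17.75,0.15,0],[0,0,0.44]]
    - [[-17.75,0.15,0],[0,0,0.44]]

```text
time: 60.87
position: [0.5692, -0.1682, 0.1937]
tcp_rot: [3.141, 0.001, 1.396]
force: [-0.1, 0.5, -0.7]
finger_gap: 0.0288
gripper_force: 29.8
```

>>> arm_command:
  steps:
    - [[0,0,1],[0,0,0]]
    - [[0,0,2],[0,0,0]]
    - [[0,0,2.8],[0,0,0]]
    - [[0,0,3.4],[0,0,0]]
    - [[0,0,3.8],[0,0,0]]
    - [[0,0,4],[0,0,0]]
    - [[0,0,4],[0,0,0]]
    - [[0,0,4],[0,0,0]]
    - [[0,0,4],[0,0,0]]

```text
time: 61.62
position: [0.5705, -0.1704, 0.0954]
tcp_rot: [3.138, 0.002, 1.394]
force: [-0.8, -0.5, -0.8]
finger_gap: 0.0287
gripper_force: 29.8
```

```bash
python3 g.py .569 -.169 .044 79.8
```

```text
now [ 0.5705 -0.1704  0.0954] [3.1378e+00 2.5000e-03 1.3941e+00] gap 0.0287 F [-0.8 -0.5 -0.8] t 61.62
[0.05, -0.08, 2.05] [0.004, 0.002, 0.001]
```

>>> arm_command:
  steps:
    - [[0.03,-0.04,0.4],[0,0,0]]
    - [[0.03,-0.04,0.8],[0,0,0]]
    - [[0.03,-0.04,1.2],[0,0,0]]
    - [[0.03,-0.04,1.5],[0,0,0]]
    - [[0.03,-0.04,1.7],[0,0,0]]
    - [[0.03,-0.04,1.82],[0,0,0]]
    - [[0.03,-0.04,1.92],[0,0,0]]
    - [[0.03,-0.04,2],[0,0,0]]
    - [[0.03,-0.04,2.03],[0,0,0]]
    - [[0.03,-0.04,2.03],[0,0,0]]
    - [[0.03,-0.04,2.03],[0,0,0]]

```text
time: 62.53
position: [0.5691, -0.1695, 0.0441]
tcp_rot: [3.14, 0.002, 1.394]
force: [-2.1, 1.3, 4.3]
finger_gap: 0.0287
gripper_force: 30.5
```

Contact at the expected height. Release and withdraw well clear.

>>> arm_command:
  steps:
    - [[0,0,0.02],[0,0,0]]
    - [[0,0,0.02],[0,0,0]]
    - [[0,0,0],[0,0,0]]
    - [[0,0,0],[0,0,0]]
    - [[0,0,0],[0,0,0]]
    - [[0,0,-0.3],[0,0,0]]
    - [[0,0,-1],[0,0,0]]
    - [[0,0,-2],[0,0,0]]
    - [[0,0,-3],[0,0,0]]
    - [[0,0,-4],[0,0,0]]
    - [[0,0,-5],[0,0,0]]
    - [[0,0,-6],[0,0,0]]
    - [[0,0,-6.5],[0,0,0]]
    - [[0,0,-6.5],[0,0,0]]
    - [[0,0,-6.5],[0,0,0]]
  hand: 0.2

```text
time: 63.78
position: [0.5687, -0.1691, 0.2059]
tcp_rot: [3.139, 0.002, 1.394]
force: [-0.3, -0.6, 0.2]
finger_gap: 0.0511
gripper_force: 0.0
```

>>> arm_command:
  steps:
    - [[1,0,0],[0,0,0]]
    - [[2,0,0],[0,0,0]]
    - [[3.5,-0.3,0],[0,0,0]]
    - [[5,-0.6,0],[0,0,0]]
    - [[6.5,-1,0],[0,0,0]]
    - [[8,-1.4,0],[0,0,0]]
    - [[9.5,-1.8,0],[0,0,0]]
    - [[11,-2.2,0],[0,0,0]]
    - [[12.5,-2.6,0],[0,0,0]]
    - [[14,-3,0],[0,0,0]]
    - [[15,-3.3,0],[0,0,0]]
    - [[15,-3.3,0],[0,0,0]]
    - [[15,-3.3,0],[0,0,0]]
    - [[15,-3.3,0],[0,0,0]]

```text
time: 64.95
position: [0.5525, 0.2141, 0.2027]
tcp_rot: [-3.14, 0.004, 1.394]
force: [-0.1, -0.0, -0.1]
finger_gap: 0.0512
gripper_force: 0.0
```

```bash
python3 g.py; python3 - <<'E'
from h import *
s=np.ascontiguousarray(optics.grab_frame("side")[:,:,::-1]);t=np.ascontiguousarray(optics.grab_frame("top")[:,:,::-1])
cv2.imwrite("pics/s9.png",s);cv2.imwrite("pics/t9.png",t)
s0=cv2.imread("pics/side0.png");t0=cv2.imread("pics/top0.png")
def cen(im,lo,hi,b):
    m=cv2.inRange(cv2.cvtColor(im,cv2.COLOR_BGR2HSV),lo,hi)[b[1]:b[3],b[0]:b[2]]
    n,l,st,c=cv2.connectedComponentsWithStats(m);i=1+np.argmax(st[1:,4]);return st[i].tolist(),(c[i]+[b[0],b[1]]).round(1).tolist()
for nm,lo,hi,b in(("red",(0,180,120),(6,255,255),(360,250,390,295)),("patblue",(112,120,50),(130,255,255),(345,230,370,275)),("patcap",(0,0,120),(60,75,255),(348,222,368,240)),("blue",(105,150,60),(130,255,255),(333,235,347,260)),("nozzle",(0,0,110),(60,60,255),(335,215,348,232)),("sand",(125,40,30),(170,255,200),(300,260,335,300)),("spool",(8,110,110),(25,255,255),(312,225,328,250)),("spooldark",(0,0,0),(180,255,60),(312,228,328,246))):
    print(nm,cen(s0,lo,hi,b),cen(s,lo,hi,b))
for nm,lo,hi,b in(("sand",(125,40,30),(170,255,200),(335,205,380,240)),("spool",(5,110,60),(22,255,255),(305,180,324,202))):
    print(nm,cen(t0,lo,hi,b),cen(t,lo,hi,b))
# drill band in the rest vs just-placed
s4=cv2.imread("pics/s4.png")
for im in(s4,s):
    print("band",cen(im,(0,0,0),(180,255,60),(255,190,290,222)))
print(cv2.absdiff(s4[185:235,245:295],s[185:235,245:295]).mean(), cv2.absdiff(s0[205:305,300:420],s[205:305,300:420]).mean())
E
```

```text
now [0.5525 0.2141 0.2027] [-3.1397  0.0035  1.394 ] gap 0.0512 F [-0.1 -0.  -0.1] t 64.95
red ([13, 20, 7, 15, 81], [376.0, 276.9]) ([13, 20, 7, 15, 86], [376.3, 276.8])
patblue ([0, 5, 23, 37, 330], [358.2, 247.2]) ([0, 6, 22, 36, 314], [357.9, 247.5])
patcap ([0, 0, 20, 18, 282], [358.1, 228.6]) ([0, 0, 20, 18, 291], [358.1, 228.9])
blue ([6, 2, 8, 16, 66], [342.2, 243.6]) ([7, 2, 7, 16, 59], [342.5, 243.9])
nozzle ([0, 0, 13, 17, 196], [341.1, 222.1]) ([0, 0, 13, 17, 197], [341.0, 222.1])
sand ([10, 8, 21, 21, 345], [319.6, 278.4]) ([10, 8, 21, 21, 346], [319.6, 278.4])
spool ([2, 16, 14, 9, 74], [322.2, 245.1]) ([2, 16, 14, 9, 73], [322.2, 245.1])
spooldark ([3, 7, 9, 8, 58], [318.6, 238.4]) ([3, 7, 9, 8, 59], [318.7, 238.4])
sand ([9, 7, 28, 24, 321], [357.6, 223.7]) ([9, 7, 28, 24, 324], [357.6, 223.7])
spool ([5, 6, 11, 12, 101], [314.7, 191.3]) ([5, 6, 11, 12, 101], [314.7, 191.3])
band ([10, 8, 9, 9, 38], [268.5, 201.3])
band ([10, 8, 10, 9, 50], [268.7, 201.0])
26.694933333333335 3.6234722222222224
```

Bottles, spool and sanding block all match their starting pixels to within 0.3 px. One last check of the drill's lie in the rest, without viewing a picture.

```bash
python3 - <<'E'
from h import *
def axis(f,n,c,dirn,z,b):
    im=cv2.imread(f);h=cv2.cvtColor(im,cv2.COLOR_BGR2HSV)
    p0=proj(n,[*(c+dirn*.062),z]);p1=proj(n,[*(c-dirn*.062),z]);print(f,"expected ends",p0.round(1),p1.round(1))
    # saturation/value along the axis line, every 4 mm, incl. a bit beyond
    for k in np.arange(-.07,.071,.007):
        u=np.round(proj(n,[*(c+dirn*k),z+.008])).astype(int); print(h[u[1],u[0]].tolist(),end=" ")
    print()
b=np.radians(-16.4);d=np.array([-np.sin(b),np.cos(b)])
r=np.radians(-10.5);dr=np.array([-np.sin(r),np.cos(r)])
axis("pics/s2.png","side",np.array([.6058,-.1764]),dr,.0235,0)
axis("pics/s9.png","side",np.array([.555,.0757]),d,.0315,0)
axis("pics/t2.png","top",np.array([.6058,-.1764]),dr,.0235,0)
axis("pics/t9.png","top",np.array([.555,.0757]),d,.0315,0)
axis("pics/t3.png","top",np.array([.555,.0757]),d,.0315,0)
E
```

```text
pics/s2.png expected ends [353.5 239. ] [393.4 275.4]
[15, 195, 137] [15, 193, 135] [15, 192, 134] [14, 161, 117] [15, 93, 124] [15, 59, 164] [17, 56, 167] [19, 60, 180] [20, 56, 172] [19, 58, 35] [15, 55, 28] [13, 64, 28] [18, 65, 152] [19, 56, 190] [18, 58, 190] [19, 58, 189] [18, 58, 189] [19, 58, 189] [19, 58, 189] [17, 53, 186] [17, 53, 188] 
pics/s9.png expected ends [262.5 191.7] [279.1 217.1]
[16, 153, 118] [14, 147, 111] [13, 106, 118] [15, 66, 124] [15, 60, 127] [16, 54, 127] [18, 62, 139] [17, 63, 145] [18, 65, 121] [18, 73, 70] [0, 54, 19] [15, 51, 20] [19, 71, 86] [18, 66, 132] [18, 65, 146] [18, 64, 160] [18, 65, 138] [17, 67, 137] [17, 65, 142] [17, 54, 180] [18, 53, 187] 
pics/t2.png expected ends [336.1 173.8] [388.5 182.2]
[14, 180, 142] [13, 170, 138] [13, 169, 121] [13, 59, 160] [13, 159, 119] [17, 41, 170] [18, 38, 168] [22, 52, 185] [23, 47, 92] [15, 34, 30] [10, 27, 28] [15, 85, 12] [32, 40, 189] [37, 41, 188] [33, 40, 184] [39, 42, 190] [33, 38, 186] [40, 36, 191] [26, 44, 184] [19, 59, 121] [14, 174, 142] 
pics/t9.png expected ends [228.1 194.6] [280.7 208.6]
[17, 51, 155] [17, 52, 152] [15, 69, 118] [15, 60, 131] [17, 37, 125] [18, 38, 136] [19, 42, 144] [20, 54, 151] [19, 60, 93] [165, 20, 25] [35, 64, 24] [110, 55, 14] [20, 56, 160] [20, 54, 152] [31, 32, 174] [19, 58, 150] [19, 56, 154] [19, 58, 150] [20, 57, 148] [18, 51, 149] [17, 50, 152] 
pics/t3.png expected ends [228.1 194.6] [280.7 208.6]
[19, 48, 164] [15, 91, 92] [13, 89, 97] [14, 83, 74] [14, 91, 92] [13, 87, 85] [15, 92, 89] [14, 85, 90] [14, 85, 90] [15, 90, 88] [14, 88, 87] [13, 92, 89] [14, 92, 89] [13, 91, 87] [14, 81, 63] [105, 33, 31] [98, 32, 32] [102, 75, 17] [27, 46, 55] [28, 36, 204] [29, 35, 206]
```

The drill's white, black and metal profile along the expected axis in the rest matches the one it had in the rack, in both views. Handing in.

```bash
python3 -c "
from cell import order
print(order.job_done())"
```

```text
the job is handed in; nothing more can be done
None
```

The job is handed in after about 65 s of robot time: the drill lies in the wooden rest, all three bottles stand back in their own pockets, and the spool and sanding block match their starting pixels to within 0.1 px.

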